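# Load the slide scanner from the carrier stacks

### The job

Load the slide scanner: slide the blue control carrier under the roof of the bay with the blue label, and slide every white carrier off its stack, top one first and level, without lifting it over the stack or disturbing those below, and into a white-labelled bay of its own, each carrier straight and pushed fully home against the stop. Leave the grey carrier at the bottom of each stack, the petri dish and the tape where they are, and press the green start button fully down when all carriers are loaded.

Things in the scene. Friction and masses are not known exactly. Their poses are not given: they have to be found in the camera images.
- control_c (a point): blue control carrier, alone on the worktop in front of the scanner: 130 x 46 x 16 mm slide carrier (a flat bar with a dark window and a glass slide on top, about 90 g); point at its centre, 8 mm below its top and above its underside; its x axis runs along the 130 mm length, z up
- carrier_a1_c (a point): grey bottom carrier in the left pocket of the magazine, stays there: 130 x 46 x 16 mm slide carrier (a flat bar with a dark window and a glass slide on top, about 90 g); point at its centre, 8 mm below its top and above its underside; its x axis runs along the 130 mm length, z up
- carrier_a2_c (a point): white carrier lying on the grey one in the left pocket, may be absent: 130 x 46 x 16 mm slide carrier (a flat bar with a dark window and a glass slide on top, about 90 g); point at its centre, 8 mm below its top and above its underside; its x axis runs along the 130 mm length, z up
- pocket_a (a point): left pocket of the magazine: the point on the worktop in the middle of its mouth, under the front edge of the roof; x points into the pocket, y along the mouth, z up
- carrier_b1_c (a point): grey bottom carrier in the right pocket of the magazine, stays there: 130 x 46 x 16 mm slide carrier (a flat bar with a dark window and a glass slide on top, about 90 g); point at its centre, 8 mm below its top and above its underside; its x axis runs along the 130 mm length, z up
- carrier_b2_c (a point): white carrier lying on the grey one in the right pocket: 130 x 46 x 16 mm slide carrier (a flat bar with a dark window and a glass slide on top, about 90 g); point at its centre, 8 mm below its top and above its underside; its x axis runs along the 130 mm length, z up
- carrier_b3_c (a point): white carrier on top of the other white one in the right pocket, may be absent: 130 x 46 x 16 mm slide carrier (a flat bar with a dark window and a glass slide on top, about 90 g); point at its centre, 8 mm below its top and above its underside; its x axis runs along the 130 mm length, z up
- pocket_b (a point): right pocket of the magazine: the point on the worktop in the middle of its mouth, under the front edge of the roof; x points into the pocket, y along the mouth, z up
- magazine: fixed grey guard with a clear roof; origin on the worktop, mid-way between the two pocket mouths, x into the pockets. Pockets: 80 mm apart, 51 mm wide, 65 mm deep to the back stop; roof underside at 53 mm, top at 57 mm. Carriers are stacked loose, face on face, from the worktop up; the front half (65 mm) of each sticks out of the mouth towards -x, with free sides
- bay_blue (a point): blue-labelled bay, for the control carrier of the scanner (label on its roof): the point where the centre of a fully loaded carrier lies, in the middle of the mouth under the front edge of the roof, 8 mm over the worktop; x points into the bay, z up
- bay_white1 (a point): a white-labelled bay of the scanner (label on its roof): the point where the centre of a fully loaded carrier lies, in the middle of the mouth under the front edge of the roof, 8 mm over the worktop; x points into the bay, z up
- bay_white2 (a point): a white-labelled bay of the scanner (label on its roof): the point where the centre of a fully loaded carrier lies, in the middle of the mouth under the front edge of the roof, 8 mm over the worktop; x points into the bay, z up
- bay_white3 (a point): a white-labelled bay of the scanner (label on its roof): the point where the centre of a fully loaded carrier lies, in the middle of the mouth under the front edge of the roof, 8 mm over the worktop; x points into the bay, z up
- scanner_dock: fixed slide scanner, 320 mm wide; origin on the worktop mid-way along the bay mouths, x into the bays. 4 bays side by side, 80 mm apart, 51 mm wide, floor = worktop, round-nosed walls, roof underside at 22 mm, top at 26 mm (labels +3 mm), stop 65 mm inside the mouth: a loaded carrier sticks out 65 mm to -x. Housing behind, 74 mm high, begins 79 mm behind the mouth
- start_top (a point): top of the green round start button (26 mm across) on the middle of the scanner's roof; pressed straight down, z up
- start (a joint): travel of the start button: 0 up, 0.006 m fully pressed, springs back; about 5 N when fully down
- petri: bystander: clear petri dish, 61 mm across, 16 mm high, origin under its centre
- tape: bystander: roll of tape lying flat, 96 mm across, 25 mm high, origin under its centre
Mind the look-alikes: they are no part of the job. Of the things that look like the part that bears control_c, the larger one is meant.

How it is judged:
On the way, in this order (a step that is already met when the one before it is completed fails the run):
1. the blue carrier is home in the blue-labelled bay and every white one in a white-labelled bay (x of control_c in the frame of bay_blue between -0.008 and 0.01 m and y of control_c in the frame of bay_blue between -0.007 and 0.007 m and z of control_c in the frame of bay_blue below 0.005 m and angle between the x axis of control_c and the x axis of bay_blue, either way round below 0.1 rad and ((x of carrier_a2_c in the frame of bay_white1 between -0.008 and 0.01 m and y of carrier_a2_c in the frame of bay_white1 between -0.007 and 0.007 m and z of carrier_a2_c in the frame of bay_white1 below 0.005 m and angle between the x axis of carrier_a2_c and the x axis of bay_white1, either way round below 0.1 rad) or (x of carrier_a2_c in the frame of bay_white2 between -0.008 and 0.01 m and y of carrier_a2_c in the frame of bay_white2 between -0.007 and 0.007 m and z of carrier_a2_c in the frame of bay_white2 below 0.005 m and angle between the x axis of carrier_a2_c and the x axis of bay_white2, either way round below 0.1 rad) or (x of carrier_a2_c in the frame of bay_white3 between -0.008 and 0.01 m and y of carrier_a2_c in the frame of bay_white3 between -0.007 and 0.007 m and z of carrier_a2_c in the frame of bay_white3 below 0.005 m and angle between the x axis of carrier_a2_c and the x axis of bay_white3, either way round below 0.1 rad)) and ((x of carrier_b2_c in the frame of bay_white1 between -0.008 and 0.01 m and y of carrier_b2_c in the frame of bay_white1 between -0.007 and 0.007 m and z of carrier_b2_c in the frame of bay_white1 below 0.005 m and angle between the x axis of carrier_b2_c and the x axis of bay_white1, either way round below 0.1 rad) or (x of carrier_b2_c in the frame of bay_white2 between -0.008 and 0.01 m and y of carrier_b2_c in the frame of bay_white2 between -0.007 and 0.007 m and z of carrier_b2_c in the frame of bay_white2 below 0.005 m and angle between the x axis of carrier_b2_c and the x axis of bay_white2, either way round below 0.1 rad) or (x of carrier_b2_c in the frame of bay_white3 between -0.008 and 0.01 m and y of carrier_b2_c in the frame of bay_white3 between -0.007 and 0.007 m and z of carrier_b2_c in the frame of bay_white3 below 0.005 m and angle between the x axis of carrier_b2_c and the x axis of bay_white3, either way round below 0.1 rad)) and ((x of carrier_b3_c in the frame of bay_white1 between -0.008 and 0.01 m and y of carrier_b3_c in the frame of bay_white1 between -0.007 and 0.007 m and z of carrier_b3_c in the frame of bay_white1 below 0.005 m and angle between the x axis of carrier_b3_c and the x axis of bay_white1, either way round below 0.1 rad) or (x of carrier_b3_c in the frame of bay_white2 between -0.008 and 0.01 m and y of carrier_b3_c in the frame of bay_white2 between -0.007 and 0.007 m and z of carrier_b3_c in the frame of bay_white2 below 0.005 m and angle between the x axis of carrier_b3_c and the x axis of bay_white2, either way round below 0.1 rad) or (x of carrier_b3_c in the frame of bay_white3 between -0.008 and 0.01 m and y of carrier_b3_c in the frame of bay_white3 between -0.007 and 0.007 m and z of carrier_b3_c in the frame of bay_white3 below 0.005 m and angle between the x axis of carrier_b3_c and the x axis of bay_white3, either way round below 0.1 rad))), for 0.2 s.
2. the start button is pressed (value of joint start above 0.004 m), for 0.05 s.
At the end, for the whole second after the job is handed in: The blue carrier lies flat in the blue-labelled bay and each white carrier flat in a white-labelled bay, within 8 mm of the fully-in point along the bay, 7 mm across it and 0.1 rad; the grey carriers are within 12 mm of where they were; the start button has been pressed and let go (all of step 1 and distance of each of carrier_a1_c, carrier_b1_c from where it was at the start of the episode below 0.012 m and value of joint start below 0.002 m); the robot touches nothing.
It fails at once if a grey bottom carrier is shifted by more than 12 mm (distance of any of carrier_a1_c, carrier_b1_c from where it was at the start of the episode above 0.012 m).
It fails at once if in the right pocket the lower white carrier is dragged out together with the top one (distance between carrier_b3_c and carrier_b2_c below 0.022 m and x of carrier_b3_c in the frame of pocket_b below -0.03 m and horizontal distance between carrier_b3_c and pocket_b below 0.1 m).
It fails at once if a white carrier is lifted more than 13 mm while it is still over the stack (it must be slid off) ((horizontal distance between carrier_a2_c and pocket_a below 0.05 m and z of carrier_a2_c in the frame of pocket_a above 0.037 m) or (horizontal distance between carrier_b2_c and pocket_b below 0.05 m and z of carrier_b2_c in the frame of pocket_b above 0.037 m) or (horizontal distance between carrier_b3_c and pocket_b below 0.05 m and z of carrier_b3_c in the frame of pocket_b above 0.053 m)).
It fails at once if the petri dish or the tape is pushed away by more than 30 mm (distance of any of petri, tape from where it was at the start of the episode above 0.03 m).
Of carrier_a2, carrier_b3 only 1 to 2 are there at a start; the rules pass over those that are not, and their reading is None.
At some moment in a run one of control may be knocked a few centimetres aside while the robot is not near it.
Once in a run the grip may slacken for a moment while it holds something.
It also fails if it takes over 210 s, if anything falls off the work surface, if the arm or the gripper's body presses on something with over 40 N, if the wrist force passes 120 N, or if a joint passes its speed limit or range.

### The arm

A 6-joint arm with a two-finger parallel gripper is mounted at the origin on a cart in front of the work surface, level with it; the furniture and walls round the work are solid. World frame = base frame: x ahead of the robot, y to its left, z up, the work surface at z = 0. Lengths are in m, angles in rad, forces in N, time in s.
With the tool pointing down it reaches from about 0.375 to 0.9 m from the base axis. Payload 3.1 kg.
Tool frame: the origin (TCP) lies between the finger pads; the fingertips stand 19 mm ahead of it and the grasp point (between the pads) is the TCP; z points along the fingers, y is the direction in which the jaws open and shut (so a half turn about z gives the same grasp; the last joint's range is limited). The gripper opens to 87 mm and grips with 3 to 60 N. Pads are 19 mm wide; open, the fingers measure 117 mm over their backs; the gripper's body (75 mm by 190 mm) begins 51 mm behind the grasp point.
Start: joints at [-1.52, 0.527, 1.433, -0, 1.181, -0.178], TCP at [0.142, -0.609, 0.242] pointing down, gripper open.
Joint ranges: [-3.08, 3.08], [-0.75, 2.2], [0.22, 2.44], [-1.43, 4.57], [0, 2.65], [-2.85, 2.85]. Speed limits (rad/s): [2.79, 2.79, 3.14, 3.14, 3.14, 3.14].

### API

Orientations are given as a unit quaternion [x, y, z, w].
In Python, from rig import robot gives the robot as it stands.
- The arm moves only by the tool apply_moves, never from a script. Its argument "series" is a list of rows, each a list of 7 numbers: the shift along the tool's x, y, z in cm, then the turn, a rotation vector about the tool's x, y, z in degrees, then the opening, from 0 (shut) to 1 (fully open). In form: [[dx, dy, dz, rx, ry, rz, grip], ...]. A call has 1 to 5 rows; each row is the pose to reach, as a shift and turn from the pose commanded when the call began, along the tool's axes at that moment; what a row does not reach only later rows make up. A row lasts 1/12 s, in which the tool goes at most 41.7 mm and 7.16 degrees, less where a joint would pass 70% of its speed; a pose out of reach is approached as far as the arm can. A call with a gripper value outside its range is refused whole. The fingers move at their own pace and stop on an object; "newtons" is the grip in N (left out, the last holds). Time passes only in rows, so rows that repeat a pose let the fingers close. It gives the time, the measured TCP pose, the force and the opening at its end, in the units of the state.
- robot.get_obs(): the state, without advancing time (a new reading comes with each control period).
- robot.camera(name): name is "scene" or "top"; returns the picture (420x560x3 uint8, red, green, blue); there is no depth.
- robot.camera_params(name): a dict with "mtx" (3x3 intrinsics, pixels), "origin" and "rotation" of the camera in the world. Camera axes: x right, y down, z forward; pixel columns grow to the right and rows downward; lengths in m; the calibration is good to about 2 mm. A picture is of the moment at which its call begins. camera_params takes no time and is no camera call.
- robot.hand_in(): hands the job in, once; it reports no verdict.
The state is a dict: "time": time; "q": joint angles; "joint_velocities": joint speeds; "joint_torque": joint torques, N m; "position": TCP position; "tool_rot": TCP orientation; "ft_force": force on the tool from outside, world axes, zero at the start; "moment": the same for the moment, N m; "grip_width": finger opening in m.
Only numpy, scipy, OpenCV 4.12 (cv2) and the standard library are available. Lean on these libraries where they do the work, as an engineer would, in place of code of your own. Each camera call takes 0.05 s, during which the arm holds its last target. There are 200 camera calls.

## Working session

There is one attempt and no reset: what is moved stays moved. The work goes in short steps, Python scripts to look and compute and a tool call to move; the robot and the scene stay as the last step left them, time stands still between calls to the robot, and variables do not carry over. Pictures are saved under pics/ and viewed, about 12 in all and at most 16, crops included, and the job is handed in when it is done.

Besides the shell and the picture viewer there is one more tool, called after "Request:" as name([rows], argument=value, ...), one row to a line, values as JSON. apply_moves: Moves the arm, as the interface text tells. Its arguments: {"type":"object","properties":{"series":{"type":"array"},"newtons":{"type":"number"}},"required":["series"]}

```bash
mkdir -p pics; cat > h.py <<'E'
import numpy as np, cv2
from rig import robot
from scipy.spatial.transform import Rotation as R
def pix2w(cam,u,v,z):
    p=robot.camera_params(cam);K=np.array(p["mtx"]);o=np.array(p["origin"]);Rm=np.array(p["rotation"])
    d=Rm@np.linalg.inv(K)@np.array([u,v,1.0]);return o+d*(z-o[2])/d[2]
def w2pix(cam,P):
    p=robot.camera_params(cam);c=np.array(p["rotation"]).T@(np.array(P)-np.array(p["origin"]));c=np.array(p["mtx"])@c;return c[:2]/c[2]
def snap(cam,name,crop=None,s=1):
    im=robot.camera(cam)
    cv2.imwrite(f"pics/{name}_full.png",im[:,:,::-1])
    if crop: im=im[crop[1]:crop[3],crop[0]:crop[2]]
    im=cv2.resize(im,None,fx=s,fy=s,interpolation=cv2.INTER_CUBIC)
    cv2.imwrite(f"pics/{name}.png",im[:,:,::-1])
def delta(P,yaw=None):
    """shift (cm, tool axes) and turn (deg) to go to TCP P with tool down and jaw axis (tool y) at world angle yaw"""
    o=robot.get_obs();r=R.from_quat(o["tool_rot"]);p=np.array(o["position"])
    d=r.inv().apply(np.array(P)-p)*100
    rv=np.zeros(3)
    if yaw is not None:
        best=None
        for k in(0,np.pi):
            y=np.array([np.cos(yaw+k),np.sin(yaw+k),0]);z=np.array([0,0,-1.]);x=np.cross(y,z)
            v=(r.inv()*R.from_matrix(np.stack([x,y,z],1))).as_rotvec(degrees=True)
            if best is None or np.linalg.norm(v)<np.linalg.norm(best): best=v
        rv=best
    return np.round(d,2),np.round(rv,1)
E
python3 - <<'E'
from h import *
snap("scene","s0",None,1.4);snap("top","t0",None,1.4)
for c in("scene","top"):print(c,robot.camera_params(c))
print(robot.get_obs())
E
```

```text
scene {'mtx': array([[430.10420095,   0.        , 276.82717051],
       [  0.        , 430.10420095, 208.25781853],
       [  0.        ,   0.        ,   1.        ]]), 'origin': array([-0.03723194,  0.94380119,  1.10738065]), 'rotation': array([-0.23049823,  0.88317095, -0.39590114,  0.10070712])}
top {'mtx': array([[425.00675865,   0.        , 280.17961328],
       [  0.        , 425.00675865, 206.57049047],
       [  0.        ,   0.        ,   1.        ]]), 'origin': array([ 0.30544852, -0.0915926 ,  1.44719529]), 'rotation': array([ 0.70773115, -0.70236351,  0.05343057, -0.05428897])}
{'time': 0.1, 'q': array([-1.52047961e+00,  5.28371409e-01,  1.43376317e+00, -2.98540605e-05,
        1.18137147e+00, -1.78507954e-01]), 'joint_velocities': array([ 0.00045294, -0.00202941, -0.00064772,  0.00118135,  0.00059042,
        0.00198828]), 'joint_torque': array([-1.48937743e-04, -4.40984166e+01, -1.77150893e+01,  6.34233607e-02,
        5.33884973e-02, -5.77131959e-05]), 'position': array([ 0.14175545, -0.60808538,  0.24067404]), 'tool_rot': array([ 9.93460942e-01,  1.14168476e-01,  4.75024913e-05, -9.55616917e-04]), 'ft_force': array([-0.7432315 , -0.24526039, -0.80648124]), 'moment': array([-0.01360338,  0.03663424, -0.00905152]), 'grip_width': 0.08692771840503939}
```

Camera rotation is a quaternion; fixing the helper.

```bash
sed -i 's/Rm=np.array(p\["rotation"\])/Rm=R.from_quat(p["rotation"]).as_matrix()/; s/np.array(p\["rotation"\]).T@/R.from_quat(p["rotation"]).as_matrix().T@/' h.py
python3 -c "
from h import *
print(w2pix('top',[0.142,-0.609,0.242]),w2pix('scene',[0.142,-0.609,0.242]))"
```

```text
[468.67780386 333.65187133] [431.58634036 126.55150404]
```

View pics/t0.png

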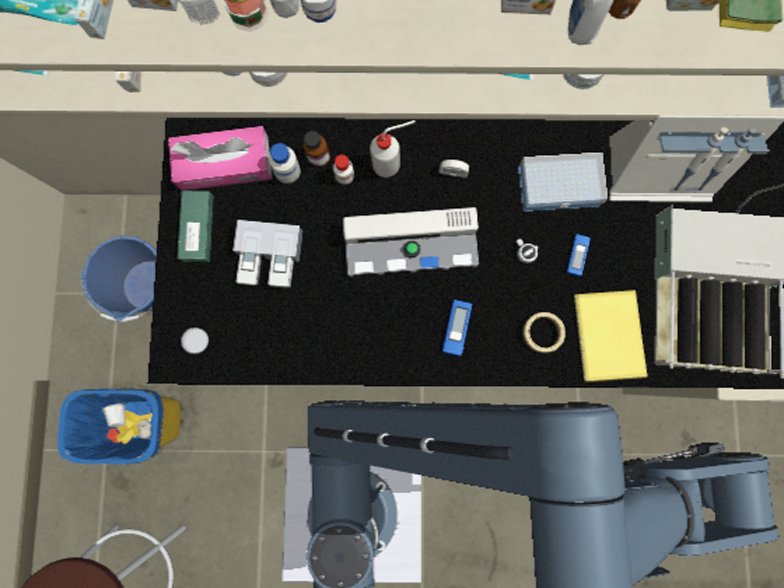

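View pics/s0.png

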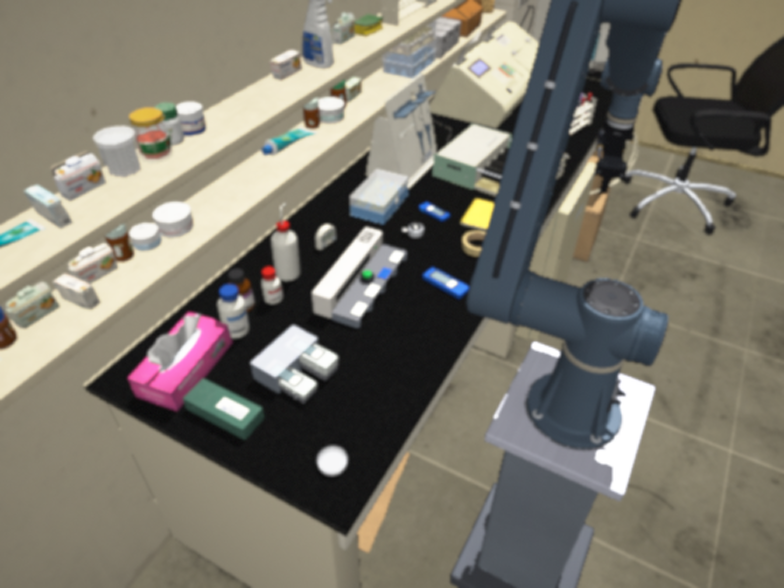

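Top view: two blue carriers, at (457,327) and (579,255) in the 1.4x picture. The first looks larger and stands in front of the scanner. Confirming in a crop, together with the magazine and scanner.

```bash
python3 - <<'E'
from h import *
a=cv2.imread("pics/t0_full.png")
c=cv2.resize(a[140:270,155:425],None,fx=2.96,fy=2.96,interpolation=cv2.INTER_CUBIC)
cv2.imwrite("pics/t0c.png",c)
b=cv2.imread("pics/s0_full.png")
c=cv2.resize(b[140:300,170:340],None,fx=3.6,fy=3.6,interpolation=cv2.INTER_CUBIC)
cv2.imwrite("pics/s0c.png",c)
E
```

```text
(no output)
```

View pics/t0c.png

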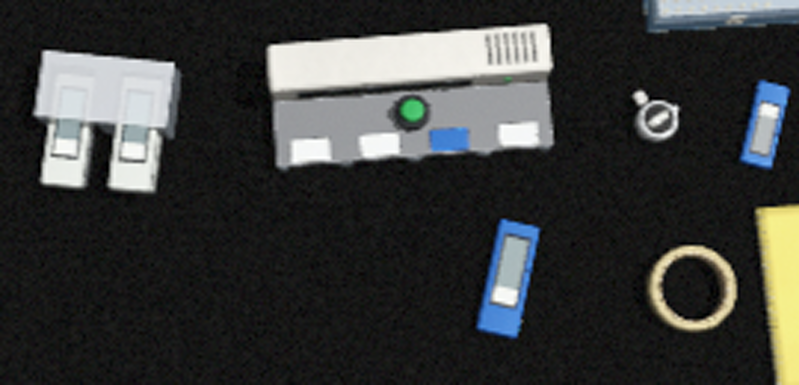

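View pics/s0c.png

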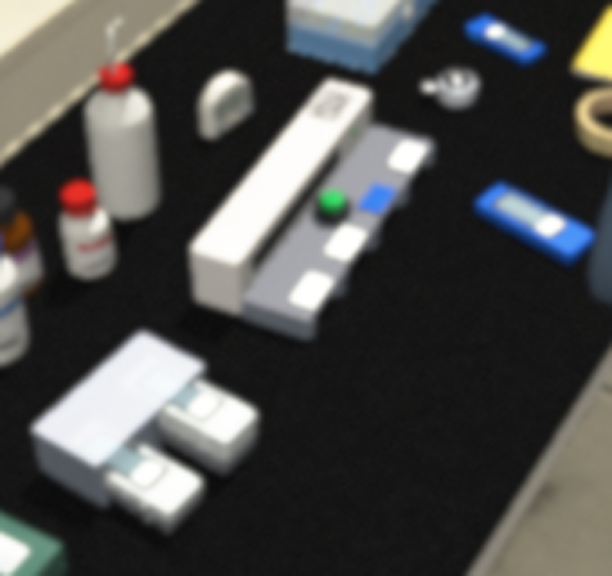

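The larger blue carrier (crop (508,278)) is the control; the smaller one (765,125) is the look-alike. Bay labels from left to right are white, white, blue, white, at crop (310,151), (380,145), (449,139) and (518,134). Now computing poses and triangulating stack heights.

```bash
python3 - <<'E'
from h import *
np.set_printoptions(precision=4,suppress=True)
T=lambda u,v:((u+.5)/2.96+155-.5,(v+.5)/2.96+140-.5)
S=lambda u,v:((u+.5)/3.6+170-.5,(v+.5)/3.6+140-.5)
for n,p,z in[("L1",(310,151),.029),("L2",(380,145),.029),("Lb",(449,139),.029),("L3",(518,134),.029),("roofFL",(281,167),.026),("roofFR",(551,147),.026),("btn",(412,109),.03),("housBL",(268,45),.074),("housBR",(548,25),.074),
 ("ctl_tl",(501,219),.016),("ctl_tr",(540,226),.016),("ctl_bl",(478,329),.016),("ctl_br",(517,337),.016),("tape",(692,289),.025),
 ("magFL",(36,119),.057),("magFR",(170,135),.057),("magBL",(43,50),.057),("magBR",(177,64),.057)]:
    print(n,pix2w("top",*T(*p),z)[:2])
for n,p,z in[("btn",(333,200),.03),("ctl1",(475,205),.016),("L1",(313,291),.029),("L3",(408,156),.029),("roofFR",(433,143),.026),("magFL",(100,475),.057)]:
    print("scene",n,pix2w("scene",*S(*p),z)[:2])
def tri(a,b):
    r=[]
    for z in np.arange(.0,.08,.001):
        r.append((np.linalg.norm(pix2w("top",*T(*a),z)-pix2w("scene",*S(*b),z)),z))
    return min(r),pix2w("top",*T(*a),min(r)[1])
print("a FR",tri((83,188),(203,484)));print("a FL",tri((40,184),(165,513)))
print("b FR",tri((156,191),(258,412)));print("b FL",tri((108,188),(220,450)))
print("magBL",tri((43,50),(33,430)),"btn",tri((412,109),(333,200)))
# predicted scene pixels of front corners for either height
for n,a in(("aFR",(83,188)),("bFR",(156,191))):
  for z in(.016,.032,.048):
    q=w2pix("scene",pix2w("top",*T(*a),z));print(n,z,(q-[170,140])*3.6)
E
```

```text
L1 [ 0.5774 -0.018 ]
L2 [ 0.5851 -0.0983]
Lb [ 0.5927 -0.1775]
L3 [ 0.5991 -0.2568]
roofFL [0.5591 0.0151]
roofFR [ 0.5848 -0.295 ]
btn [ 0.6274 -0.1349]
housBL [0.6898 0.0287]
housBR [ 0.7155 -0.2867]
ctl_tl [ 0.5022 -0.2378]
ctl_tr [ 0.4944 -0.2825]
ctl_bl [ 0.3762 -0.2108]
ctl_br [ 0.3675 -0.2549]
tape [ 0.4226 -0.4523]
magFL [0.6065 0.2904]
magFR [0.5892 0.1385]
magBL [0.6868 0.2863]
magBR [0.6716 0.1332]
scene btn [ 0.6325 -0.1505]
scene ctl1 [ 0.5019 -0.2336]
scene L1 [ 0.5778 -0.0183]
scene L3 [ 0.599  -0.2587]
scene roofFR [ 0.5874 -0.2968]
scene magFL [0.6029 0.2981]
a FR ((np.float64(0.0025642002518770513), np.float64(0.026000000000000002)), array([0.533 , 0.2413, 0.026 ]))
a FL ((np.float64(0.00610648361160639), np.float64(0.034)), array([0.5359, 0.2886, 0.034 ]))
b FR ((np.float64(0.0037079276621074754), np.float64(0.041)), array([0.5277, 0.155 , 0.041 ]))
b FL ((np.float64(0.005927431991850576), np.float64(0.041)), array([0.5308, 0.2094, 0.041 ]))
magBL ((np.float64(0.00040130505456350483), np.float64(0.058)), array([0.6865, 0.2861, 0.058 ])) btn ((np.float64(0.0011713216762716141), np.float64(0.045)), array([ 0.624 , -0.1344,  0.045 ]))
aFR 0.016 [202.4001 491.1467]
aFR 0.032 [205.8315 477.8967]
aFR 0.048 [209.3086 464.4702]
bFR 0.016 [255.8739 430.5607]
bFR 0.032 [258.9387 418.0743]
bFR 0.048 [262.0455 405.4171]
```

```bash
python3 - <<'E'
from h import *
img=cv2.imread("pics/s0_full.png");x0,y0,x1,y1=190,220,255,300;s=7
yaw=-.113;X=np.array([np.cos(yaw),np.sin(yaw)]);Y=np.array([-X[1],X[0]])
outs=[]
for h in((.032,.032),(.032,.048)):
    c=cv2.resize(img[y0:y1,x0:x1],None,fx=s,fy=s,interpolation=cv2.INTER_CUBIC)
    for P,H in zip(((.6015,.254),(.5935,.175)),h):
        for z in np.arange(0,H+.001,.016):
            pts=[]
            for a,b in((-.065,.023),(-.065,-.023),(0,-.023)):
                q=np.array(P)+a*X+b*Y;pts.append((w2pix("scene",[*q,z])-[x0,y0]+.5)*s)
            cv2.polylines(c,[np.int32(pts)],False,(0,0,255) if z<H-.001 else (0,200,0),1)
    outs.append(c)
o=np.hstack(outs);o=cv2.resize(o,None,fx=.87,fy=.87);print(o.shape);cv2.imwrite("pics/ov.png",o)
E
```

```text
(487, 792, 3)
```

View pics/ov.png

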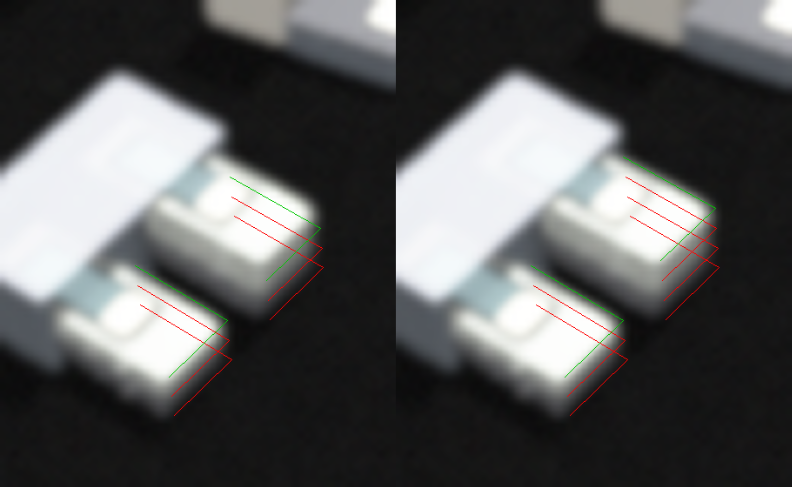

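Overlay: the right stack is three carriers high and the left two, so three white plus one blue fill all four bays. Control carrier: centre (0.435,-0.247), yaw -0.213, measured 129 x 45 mm, which matches. I start with it.

```bash
python3 - <<'E'
from h import *
print(delta([.4058,-.2402,.10],-.2127+np.pi/2))
E
```

```text
(array([ 34.06, -29.81,  14.13]), array([-0.1,  0. , 25.3]))
```

Request:
apply_moves([
  [3.4,-3,1.4,0,0,5,1],
  [6.8,-6,2.8,0,0,10,1],
  [10.2,-9,4.2,0,0,15,1],
  [13.6,-12,5.6,0,0,20,1],
  [17,-15,7,0,0,25.3,1],
], newtons=30)

```text
time: 0.52
position: [0.2578, -0.4448, 0.1794]
tool_rot: [0.994, -0.109, -0.0, -0.0]
ft_force: [0.4, -0.5, -0.9]
grip_width: 0.087
```

```bash
python3 - <<'E'
from h import *
print(delta([.4058,-.2402,.10],-.2127+np.pi/2)); print(robot.get_obs()["time"])
E
```

```text
(array([ 10.02, -23.17,   7.95]), array([-0. ,  0. , -0.3]))
0.5167
```

Request:
apply_moves([
  [2,-3.8,1.4,0,0,0,1],
  [4,-8,2.8,0,0,0,1],
  [6,-12,4.2,0,0,0,1],
  [8,-16,5.6,0,0,0,1],
  [9.5,-19.5,7,0,0,0,1],
])

```text
time: 0.93
position: [0.3814, -0.2896, 0.1161]
tool_rot: [0.994, -0.106, 0.0, 0.0]
ft_force: [1.2, -1.6, 0.1]
grip_width: 0.0869
```

Request:
apply_moves([
  [0,0,0,0,0,0,1],
  [0,0,0,0,0,0,1],
])

```text
time: 1.1
position: [0.3807, -0.2883, 0.1156]
tool_rot: [0.995, -0.104, -0.001, -0.001]
ft_force: [-0.2, -0.0, -0.8]
grip_width: 0.087
```

```bash
python3 - <<'E'
from h import *
print(delta([.4058,-.2402,.021],-.2127+np.pi/2)); print(robot.get_obs()["position"])
snap("top","t1",(230,150,400,280),4)
E
```

```text
(array([ 1.49, -5.2 ,  9.47]), array([-0.1,  0.1,  0.3]))
[ 0.38067367 -0.28827583  0.11563567]
```

View pics/t1.png

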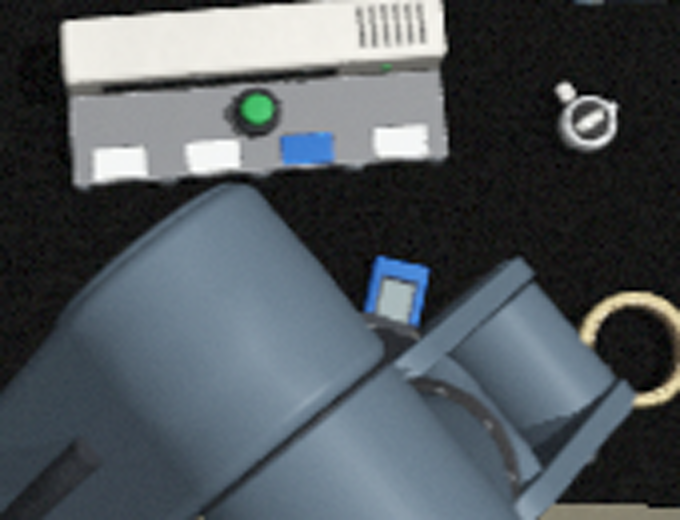

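Carrier top-left corner is at full-frame (324.5,214), unchanged. Lowering and grasping.

Request:
apply_moves([
  [0.5,-2,1,0,0,0,1],
  [1.5,-5.2,2,0,0,0.3,1],
  [1.5,-5.2,5,0,0,0.3,1],
  [1.5,-5.2,8,0,0,0.3,1],
  [1.5,-5.2,9.4,0,0,0.3,1],
])

```text
time: 1.57
position: [0.4054, -0.2445, 0.0208]
tool_rot: [0.994, -0.11, -0.0, -0.0]
ft_force: [-0.7, -0.5, -0.3]
grip_width: 0.0872
```

Request:
apply_moves([
  [0,0,0,0,0,0,1],
  [0,0,0,0,0,0,0.5],
  [0,0,0,0,0,0,0.4],
  [0,0,0,0,0,0,0.4],
  [0,0,0,0,0,0,0.4],
])

```text
time: 1.98
position: [0.4061, -0.2442, 0.0234]
tool_rot: [0.994, -0.109, 0.001, 0.001]
ft_force: [0.8, 0.2, 0.0]
grip_width: 0.0683
```

```bash
python3 - <<'E'
from h import *
print(robot.get_obs()["position"],robot.get_obs()["grip_width"])
print(delta([.4658,-.1884,.03],.084+np.pi/2)); 
E
```

```text
[ 0.4061415  -0.2442435   0.02344506] 0.06828645616680959
(array([ 4.61, -6.75, -0.66]), array([  0.1,  -0.1, -17.4]))
```

Request:
apply_moves([
  [0,-0.3,0,0,0,0,0.4],
  [0,-0.3,0,0,0,0,0.4],
  [0,-0.3,0,0,0,0,0.4],
  [0,-0.3,0,0,0,0,0.4],
  [0,-0.3,0,0,0,0,0.4],
])

```text
time: 2.4
position: [0.4067, -0.2402, 0.0229]
tool_rot: [0.994, -0.109, 0.0, 0.0]
ft_force: [-0.8, 0.3, 4.2]
grip_width: 0.0456
```

Request:
apply_moves([
  [0,0,0,0,0,0,0.4],
  [0,0,0,0,0,0,0.4],
  [0,0,0,0,0,0,0.4],
  [0,0,0,0,0,0,0.4],
  [0,0,0,0,0,0,0.4],
])

```text
time: 2.82
position: [0.4066, -0.2402, 0.0228]
tool_rot: [0.994, -0.109, 0.0, -0.0]
ft_force: [-0.1, 2.1, 5.1]
grip_width: 0.0457
```

```bash
python3 - <<'E'
from h import *
print(robot.get_obs()["position"],robot.get_obs()["grip_width"])
print(delta([.4658,-.1884,.03],.084+np.pi/2)); 
E
```

```text
[ 0.40661873 -0.2402075   0.02284114] 0.04570553465918002
(array([ 4.66, -6.34, -0.71]), array([ -0. ,  -0. , -17.3]))
```

Request:
apply_moves([
  [0,0,-0.3,0,0,0,0],
  [0.5,-1,-0.8,0,0,-4,0],
  [2,-3,-0.8,0,0,-9,0],
  [3.5,-5,-0.8,0,0,-13.5,0],
  [4.6,-6.3,-0.8,0,0,-17.3,0],
])

```text
time: 3.23
position: [0.4661, -0.1879, 0.0305]
tool_rot: [0.999, 0.044, 0.0, -0.0]
ft_force: [0.4, -0.3, -0.6]
grip_width: 0.0455
```

Request:
apply_moves([
  [0,0,0,0,0,0,0],
  [0,0,0,0,0,0,0],
  [0,0,0,0,0,0,0],
])

```text
time: 3.48
position: [0.4645, -0.1888, 0.0303]
tool_rot: [0.999, 0.042, -0.0, -0.0]
ft_force: [0.5, 0.6, -0.9]
grip_width: 0.0455
```

```bash
python3 - <<'E'
from h import *
o=robot.get_obs();print(o["position"],o["grip_width"],o["ft_force"])
print(delta([.4658,-.1884,.024],.084+np.pi/2)); 
snap("top","t2",(260,170,380,260),6)
E
```

```text
[ 0.46445337 -0.1887579   0.03032119] 0.04552562521762991 [ 0.47566226  0.57647957 -0.93492932]
(array([ 0.14, -0.02,  0.63]), array([-0. ,  0.1, -0. ]))
```

View pics/t2.png

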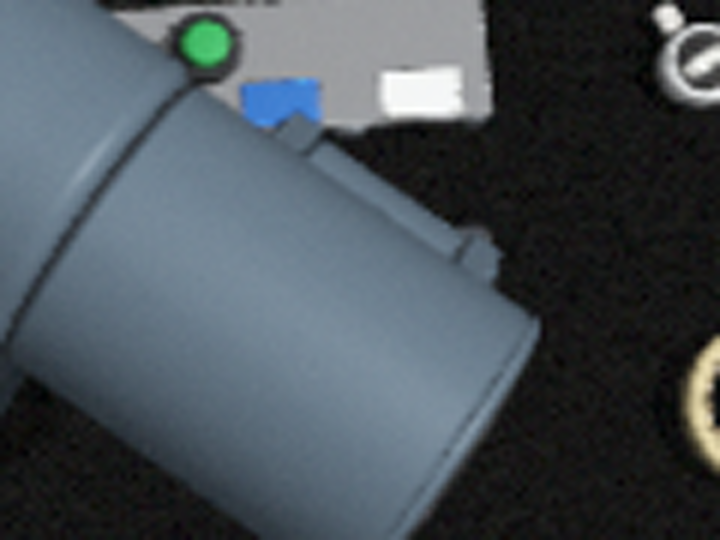

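The view is blocked by the wrist, so I rely on the pose. Inserting along tool x.

Request:
apply_moves([
  [0.1,0,0.6,0,0,0,0],
  [1.3,0,0.6,0,0,0,0],
  [2.5,0,0.6,0,0,0,0],
  [3.7,0,0.6,0,0,0,0],
  [4.9,0,0.6,0,0,0,0],
])

```text
time: 3.95
position: [0.5136, -0.1853, 0.024]
tool_rot: [0.999, 0.041, -0.0, -0.0]
ft_force: [0.3, -0.0, -0.6]
grip_width: 0.0456
```

Request:
apply_moves([
  [0.8,0,0,0,0,0,0],
  [1.6,0,0,0,0,0,0],
  [2.4,0,0,0,0,0,0],
  [2.8,0,0,0,0,0,0],
  [2.8,0,0,0,0,0,0],
])

```text
time: 4.37
position: [0.5427, -0.1826, 0.0245]
tool_rot: [0.999, 0.042, 0.0, 0.0]
ft_force: [-0.3, -0.4, -0.3]
grip_width: 0.0456
```

```bash
python3 - <<'E'
from h import *
o=robot.get_obs();print(o["position"],o["grip_width"],o["ft_force"])
print(delta([.5455,-.1817,.0228],.084+np.pi/2)); 
E
```

```text
[ 0.54271371 -0.18260518  0.02453095] 0.04564744270150079 [-0.29049378 -0.44701385 -0.28218101]
(array([ 0.29, -0.07,  0.17]), array([ 0. , -0.1,  0. ]))
```

No side force. Lower it to the floor and push on until it meets the stop.

Request:
apply_moves([
  [0.2,0,0.1,0,0,0,0],
  [0.4,0,0.1,0,0,0,0],
  [0.6,0,0.1,0,0,0,0],
  [0.8,0,0.1,0,0,0,0],
])

```text
time: 4.7
position: [0.5458, -0.1812, 0.0229]
tool_rot: [0.999, 0.042, -0.004, -0.001]
ft_force: [-11.3, -7.4, 4.5]
grip_width: 0.0455
```

Request:
apply_moves([
  [0.2,0,0,0,0,0,0],
  [0.4,0,0,0,0,0,0],
  [0.4,0,0,0,0,0,0],
])

```text
time: 4.95
position: [0.5461, -0.181, 0.0229]
tool_rot: [0.999, 0.043, -0.008, -0.002]
ft_force: [-15.1, -8.3, 5.9]
grip_width: 0.0452
```

Stop reached: TCP at 0.546 against 0.5455 expected, 15 N. Relieve, then release.

Request:
apply_moves([
  [-0.6,0,-0.05,0,0,0,0],
  [-0.6,0,-0.05,0,0,0,0.7],
  [-0.6,0,-0.05,0,0,0,0.7],
  [-0.6,0,-0.05,0,0,0,0.7],
  [-0.6,0,-0.05,0,0,0,0.7],
])

```text
time: 5.37
position: [0.5488, -0.1819, 0.0243]
tool_rot: [0.999, 0.042, 0.001, 0.0]
ft_force: [0.1, -0.2, -0.7]
grip_width: 0.0594
```

Request:
apply_moves([
  [0,0,-1.5,0,0,0,0.7],
  [0,0,-4.5,0,0,0,0.7],
  [0,0,-7.5,0,0,0,0.8],
  [0,0,-10,0,0,0,0.8],
  [0,3,-10,0,0,0,0.8],
])

```text
time: 5.78
position: [0.5522, -0.2083, 0.1289]
tool_rot: [0.999, 0.044, 0.003, 0.001]
ft_force: [0.6, -0.9, -0.3]
grip_width: 0.0682
```

```bash
python3 - <<'E'
from h import *
o=robot.get_obs();print(o["position"],o["grip_width"],o["ft_force"])
P=[.5935-.040*.9936,.175+.040*.113,.12];print(P,delta(P,-.113+np.pi/2)); 
E
```

```text
[ 0.55219952 -0.20827694  0.12890669] 0.06818341870446673 [ 0.64109582 -0.88617264 -0.28087364]
[0.553756, 0.17951999999999999, 0.12] (array([  3.59, -38.61,   0.86]), array([ 0. , -0.3, 11.6]))
```

```bash
python3 - <<'E'
from h import *
a=cv2.imread("pics/t0_full.png")
c=cv2.resize(a[150:212,160:222],None,fx=9.6,fy=9.6,interpolation=cv2.INTER_CUBIC)
yaw=-.113;X=np.array([np.cos(yaw),np.sin(yaw)]);Y=np.array([-X[1],X[0]])
for P,H in zip(((.6015,.254),(.5935,.175)),(.032,.048)):
    pts=[]
    for e,b in((0,.023),(-.065,.023),(-.065,-.023),(0,-.023)):
        q=np.array(P)+e*X+b*Y;pts.append((w2pix("top",[*q,H])-[160,150]+.5)*9.6)
    cv2.polylines(c,[np.int32(pts)],False,(0,0,255),1)
cv2.imwrite("pics/mag.png",c)
E
```

```text
(no output)
```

View pics/mag.png

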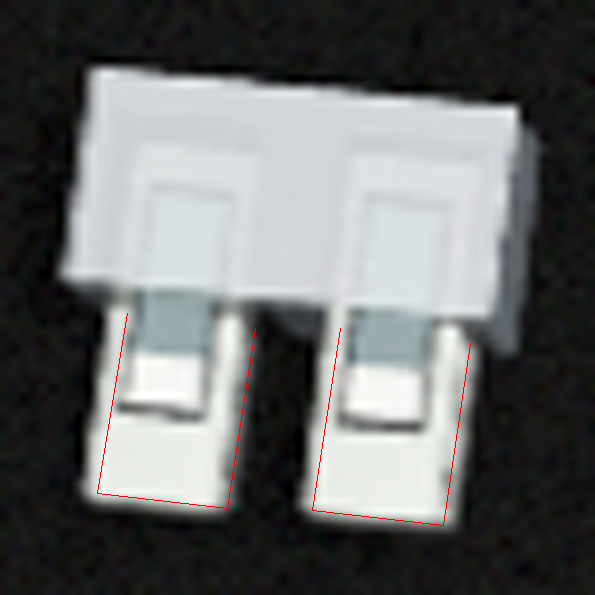

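```bash
python3 - <<'E'
from h import *
np.set_printoptions(precision=4,suppress=True)
W=lambda u,v,z:pix2w("top",u/9.6+160-.5,v/9.6+150-.5,z)[:2]
m=[W(u,v,.057) for u,v in((62,278),(490,318),(90,68),(520,105))]
print(m, "width",np.linalg.norm(m[0]-m[1]),"depth",np.linalg.norm(m[0]-m[2]))
ang=lambda d:np.arctan2(d[1],d[0])
print("yaws",ang(m[2]-m[0]),ang(m[3]-m[1]),ang(m[0]-m[1])-np.pi/2,ang(m[2]-m[3])-np.pi/2,"frontmid",(m[0]+m[1])/2)
for n,z,L in(("a",.032,((87,497),(110,310),(225,510),(243,320))),("b",.048,((305,512),(328,325),(447,525),(473,335)))):
    p=[W(*q,z) for q in L]
    print(n,p,"yaw",ang(p[1]-p[0]),ang(p[3]-p[2]),ang(p[0]-p[2])-np.pi/2,"frontmid",(p[0]+p[2])/2,"w",np.linalg.norm(p[0]-p[2]))
E
```

```text
[array([0.6113, 0.2936]), array([0.5982, 0.144 ]), array([0.6867, 0.2874]), array([0.6745, 0.136 ])] width 0.15013176138315443 depth 0.07567142579978581
yaws -0.08173959679872587 -0.10498969911689918 -0.08733082331919051 -0.08061580277942193 frontmid [0.6048 0.2188]
a [array([0.5382, 0.2879]), array([0.6054, 0.283 ]), array([0.5339, 0.2392]), array([0.6021, 0.2357])] yaw -0.0736155264204576 -0.05102920549882588 -0.08727104562928378 frontmid [0.536  0.2635] w 0.048917649576507224
b [array([0.5308, 0.2076]), array([0.5972, 0.2022]), array([0.5266, 0.1581]), array([0.594 , 0.1513])] yaw -0.08173920930306516 -0.10057508992167499 -0.084642869515269 frontmid [0.5287 0.1829] w 0.04967990172917426
```

Yaw is about -0.087 and the right-stack front mid is (0.530,0.183), consistent with the magazine roof. Moving above the right stack.

Request:
apply_moves([
  [0.5,-4,0,0,0,2,0.8],
  [1,-8,0,0,0,4,0.8],
  [1.5,-12,0,0,0,6,0.8],
  [2,-16,0,0,0,8,0.8],
  [2.4,-20,0,0,0,9.9,0.8],
])

```text
time: 6.2
position: [0.558, -0.0088, 0.1243]
tool_rot: [0.999, -0.046, 0.001, -0.0]
ft_force: [0.1, 0.3, 0.8]
grip_width: 0.0692
```

Request:
apply_moves([
  [0,-4,0,0,0,0,0.8],
  [-0.5,-8,0,0,0,0,0.8],
  [-1,-12,0,0,0,0,0.8],
  [-1.5,-16,0,0,0,0,0.8],
  [-1.5,-18,0,0,0,0,0.8],
])

```text
time: 6.62
position: [0.5575, 0.1751, 0.1242]
tool_rot: [0.999, -0.043, -0.0, -0.001]
ft_force: [0.6, -0.9, 0.9]
grip_width: 0.0694
```

Request:
apply_moves([
  [0,0,0,0,0,0,0.8],
  [0,0,0,0,0,0,0.8],
])

```text
time: 6.78
position: [0.5586, 0.1719, 0.1242]
tool_rot: [0.999, -0.043, 0.0, 0.0]
ft_force: [-0.1, -0.1, -0.8]
grip_width: 0.0693
```

```bash
python3 - <<'E'
from h import *
o=robot.get_obs();print(o["position"],o["grip_width"])
print(delta([.555,.181,.0535],-.087+np.pi/2)); 
snap("scene","s1",(180,190,330,300),5)
E
```

```text
[0.55857922 0.17186986 0.12416635] 0.06932168061993922
(array([-0.44, -0.88,  7.07]), array([ 0. , -0.1,  0.1]))
```

View pics/s1.png

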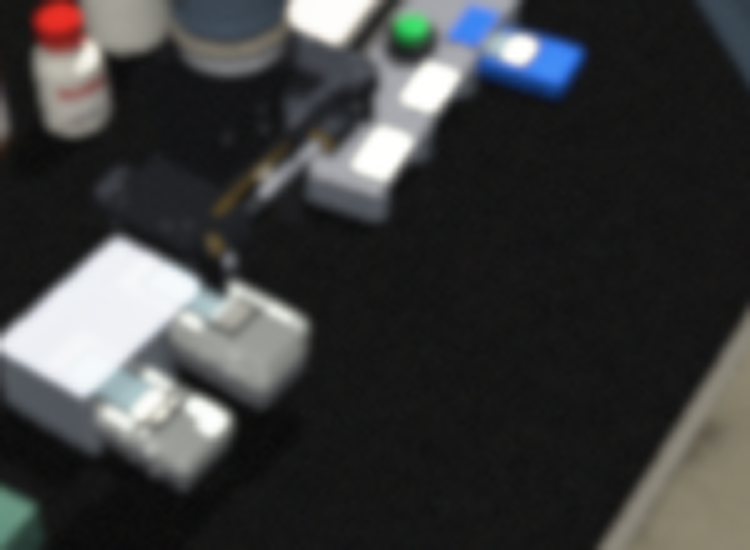

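Blue carrier sits in the blue bay at (530,55) in the crop, and both stacks are untouched. Descend and grip the top carrier.

Request:
apply_moves([
  [-0.4,-0.9,0.5,0,0,0,0.8],
  [-0.4,-0.9,2,0,0,0,0.8],
  [-0.4,-0.9,4,0,0,0,0.8],
  [-0.4,-0.9,6,0,0,0,0.8],
  [-0.4,-0.9,7,0,0,0,0.8],
])

```text
time: 7.25
position: [0.554, 0.1783, 0.0519]
tool_rot: [0.999, -0.046, -0.002, 0.0]
ft_force: [0.2, -0.3, -0.2]
grip_width: 0.0693
```

Request:
apply_moves([
  [0,0,0,0,0,0,0.8],
  [0,0,0,0,0,0,0.8],
])

```text
time: 7.42
position: [0.5551, 0.1788, 0.0536]
tool_rot: [0.999, -0.045, -0.001, 0.0]
ft_force: [0.0, -0.1, -0.5]
grip_width: 0.0699
```

```bash
python3 - <<'E'
from h import *
o=robot.get_obs();print(o["position"],o["grip_width"],o["ft_force"])
print(delta([.555,.181,.0535],-.087+np.pi/2)); 
E
```

```text
[0.55506351 0.17883491 0.05359002] 0.0698590566232883 [ 0.04175274 -0.11213726 -0.53300488]
(array([-0.03, -0.22,  0.01]), array([ 0. ,  0.1, -0.2]))
```

Request:
apply_moves([
  [0,-0.2,0,0,0,0,0.6],
  [0,-0.2,0,0,0,0,0.58],
  [0,-0.2,0,0,0,0,0.55],
  [0,-0.2,0,0,0,0,0.5],
  [0,-0.2,0,0,0,0,0.5],
], newtons=15)

```text
time: 7.83
position: [0.5558, 0.1817, 0.0547]
tool_rot: [0.999, -0.044, 0.001, -0.0]
ft_force: [-0.5, 0.6, 0.4]
grip_width: 0.0464
```

Request:
apply_moves([
  [0,0,0,0,0,0,0.45],
  [0,0,0,0,0,0,0.4],
  [0,0,0,0,0,0,0.4],
  [0,0,0,0,0,0,0.4],
  [0,0,0,0,0,0,0.4],
])

```text
time: 8.25
position: [0.5558, 0.1817, 0.0547]
tool_rot: [0.999, -0.044, 0.0, -0.0]
ft_force: [-1.3, 0.5, 5.9]
grip_width: 0.0462
```

Closing pushed the pads down by about 6 N, so I lift slightly to unload before sliding.

Request:
apply_moves([
  [0,0,0,0,0,0,0],
  [0,0,-0.1,0,0,0,0],
  [0,0,-0.2,0,0,0,0],
  [0,0,-0.2,0,0,0,0],
  [0,0,-0.2,0,0,0,0],
], newtons=35)

```text
time: 8.67
position: [0.5552, 0.1814, 0.0557]
tool_rot: [0.999, -0.044, -0.0, 0.0]
ft_force: [-0.8, -0.8, -1.3]
grip_width: 0.0458
```

Request:
apply_moves([
  [-0.5,0,0,0,0,0,0],
  [-1,0,0,0,0,0,0],
  [-1.5,0,0,0,0,0,0],
  [-2,0,0,0,0,0,0],
  [-2.5,0,0,0,0,0,0],
])

```text
time: 9.08
position: [0.5297, 0.1838, 0.056]
tool_rot: [0.999, -0.044, -0.0, 0.0]
ft_force: [0.3, 0.8, -0.3]
grip_width: 0.0455
```

```bash
python3 - <<'E'
from h import *
o=robot.get_obs();print(o["position"],o["grip_width"],o["ft_force"],o["moment"])
snap("top","t3",(160,140,230,230),6)
snap("scene","s2",(180,190,280,290),6)
a=cv2.imread("pics/t3.png");b=cv2.imread("pics/s2.png");b=b[:540];cv2.imwrite("pics/m1.png",cv2.resize(np.hstack([a[:,:],b[:,:]]),None,fx=.78,fy=.78))
E
```

```text
[0.52965486 0.18378363 0.05600667] 0.0455279875347436 [ 0.31303445  0.75306324 -0.32327901] [ 0.02557647  0.06735907 -0.06067651]
```

View pics/m1.png

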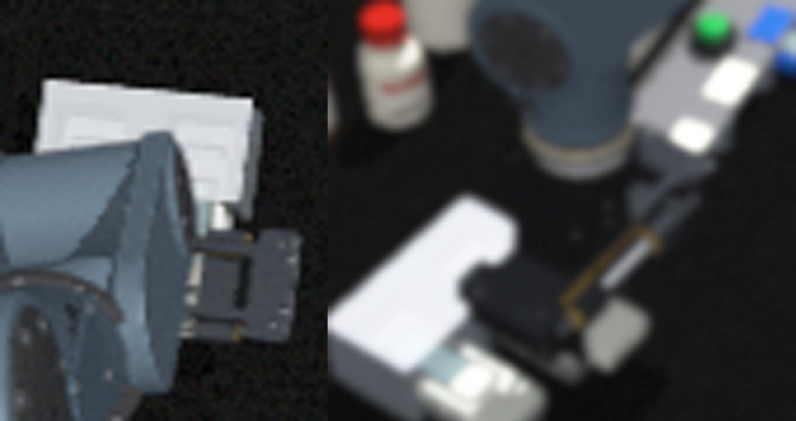

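The finger hides the lower carriers. I project the two hypotheses onto this picture before pulling further.

```bash
python3 - <<'E'
from h import *
img=cv2.imread("pics/s2_full.png");x0,y0,x1,y1=205,235,255,285;s=8
c=cv2.resize(img[y0:y1,x0:x1],None,fx=s,fy=s,interpolation=cv2.INTER_CUBIC);raw=c.copy();raw=cv2.convertScaleAbs(raw,alpha=1.8,beta=20)
yaw=-.087;X=np.array([np.cos(yaw),np.sin(yaw)]);Y=np.array([-X[1],X[0]])
c=raw.copy()
for zz,sh,col in(((.034,.05),-.0255,(0,255,0)),((.0,.032),0,(0,0,255)),((.016,.032),-.0255,(255,200,0))):
    for z in zz:
        pts=[]
        for a,b in((0,.023),(-.065,.023),(-.065,-.023),(0,-.023)):
            q=np.array([.5948,.1778])+(a+sh)*X+b*Y;pts.append((w2pix("scene",[*q,z])-[x0,y0]+.5)*s)
        cv2.polylines(c,[np.int32(pts)],False,col,1)
cv2.imwrite("pics/m2.png",np.hstack([raw,c]))
E
```

```text
(no output)
```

View pics/m2.png

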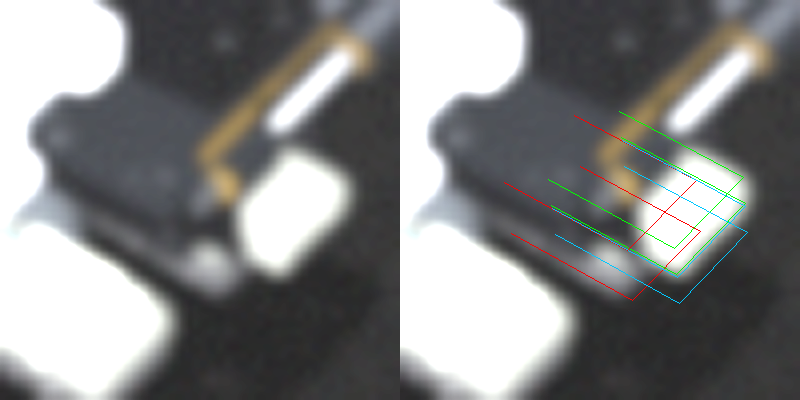

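Only the green outline (top carrier alone) moved, and the rest stays at the red outline. Pull on.

Request:
apply_moves([
  [-1.2,0,0,0,0,0,0],
  [-2.5,0,0,0,0,0,0],
  [-3.8,0,0,0,0,0,0],
  [-5.1,0,0,0,0,0,0],
  [-6.4,0,0,0,0,0,0],
])

```text
time: 9.6
position: [0.4667, 0.1895, 0.0562]
tool_rot: [0.999, -0.044, 0.0, -0.0]
ft_force: [0.1, -0.1, -1.4]
grip_width: 0.0459
```

Request:
apply_moves([
  [-1.2,0,0,0,0,0,0],
  [-2.5,0,0,0,0,0,0],
  [-3.8,0,0,0,0,0,0],
  [-5,0,0,0,0,0,0],
  [-5,0,0,0,0,0,0],
])

```text
time: 10.02
position: [0.4137, 0.1938, 0.056]
tool_rot: [0.999, -0.044, -0.002, 0.001]
ft_force: [-0.0, 0.0, -0.5]
grip_width: 0.0456
```

```bash
python3 - <<'E'
from h import *
o=robot.get_obs();print(o["position"],o["grip_width"],o["ft_force"],o["moment"])
snap("scene","s3",(190,200,320,290),6)
X=np.array([.9965,.0839]);Y=np.array([-.0839,.9965]);O=np.array([.572,-.1393])
for k in(.12,.04,-.04,-.12): b=O+k*Y;print(b,"home40",b-.04*X,"pre",b-.125*X)
p=(O+.12*Y)-.125*X
print(delta([*p,.04],.084+np.pi/2))
E
```

```text
[0.41373808 0.19375299 0.05604991] 0.045593253742936844 [-0.00300257  0.00104694 -0.50586433] [-0.02116162  0.08357742 -0.02792101]
[ 0.561932 -0.01972 ] home40 [ 0.522072 -0.023076] pre [ 0.4373695 -0.0302075]
[ 0.568644 -0.09944 ] home40 [ 0.528784 -0.102796] pre [ 0.4440815 -0.1099275]
[ 0.575356 -0.17916 ] home40 [ 0.535496 -0.182516] pre [ 0.4507935 -0.1896475]
[ 0.582068 -0.25888 ] home40 [ 0.542208 -0.262236] pre [ 0.4575055 -0.2693675]
(array([ 4.1 , 22.14,  1.62]), array([ 0. ,  0.1, -9.9]))
```

View pics/s3.png

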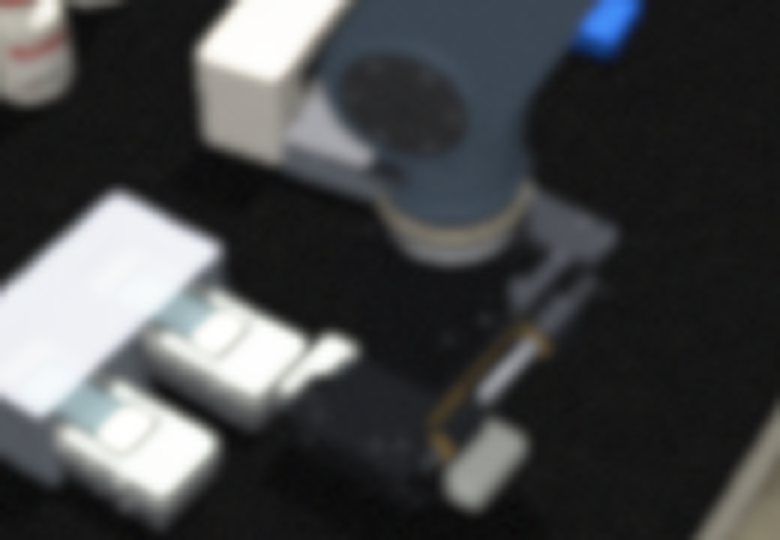

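The top carrier is clear (tail at (335,350)) and the lower ones are in place. I take it to the far white bay first, keeping low and in front of the blue carrier.

Request:
apply_moves([
  [0.2,3,0.4,0,0,-2,0],
  [0.4,6.5,0.8,0,0,-4,0],
  [0.7,10.5,1,0,0,-6,0],
  [1,14.5,1,0,0,-8,0],
  [1.3,18.5,1,0,0,-9.9,0],
])

```text
time: 10.48
position: [0.4153, 0.0062, 0.0459]
tool_rot: [0.999, 0.043, 0.001, 0.0]
ft_force: [0.8, 0.4, -1.0]
grip_width: 0.0456
```

```bash
python3 - <<'E'
from h import *
o=robot.get_obs();print(o["position"],o["grip_width"],o["ft_force"],o["moment"])
print(delta([.42,-.2722,.042],.084+np.pi/2))
E
```

```text
[0.41529539 0.00622829 0.04592071] 0.045559798219671564 [ 0.82126451  0.37089923 -0.95766453] [-0.00193313 -0.01223027  0.01109605]
(array([-1.94, 27.78,  0.41]), array([ 0.1, -0.2,  0.2]))
```

Request:
apply_moves([
  [-0.4,3.8,0,0,0,0,0],
  [-0.8,7.8,0,0,0,0,0],
  [-1.2,11.8,0,0,0,0,0],
  [-1.6,15.8,0,0,0,0,0],
  [-1.9,19.8,0,0,0,0,0],
])

```text
time: 10.9
position: [0.412, -0.194, 0.0461]
tool_rot: [0.999, 0.041, 0.001, 0.001]
ft_force: [0.3, -0.3, -1.8]
grip_width: 0.0456
```

Request:
apply_moves([
  [0,2.5,0,0,0,0,0],
  [0,5,0,0,0,0,0],
  [0,7,0,0,0,0,0],
  [0,7,0,0,0,0,0],
])

```text
time: 11.23
position: [0.4203, -0.2676, 0.0466]
tool_rot: [0.999, 0.04, 0.003, 0.004]
ft_force: [1.4, -0.6, -1.0]
grip_width: 0.0459
```

```bash
python3 - <<'E'
from h import *
o=robot.get_obs();print(o["position"],o["grip_width"],o["ft_force"],o["moment"])
print(delta([.4575,-.2694,.027],.084+np.pi/2))
E
```

```text
[ 0.42034604 -0.26760659  0.0465751 ] 0.04590310384689081 [ 1.44443675 -0.64770927 -0.96113322] [-0.07219417 -0.00845798 -0.02511513]
(array([3.68, 0.46, 1.99]), array([ 0.5, -0.4, -0.3]))
```

Request:
apply_moves([
  [1.5,0.2,0.8,0,0,0,0],
  [3.7,0.4,1.7,0,0,0,0],
  [3.7,0.4,2,0,0,0,0],
  [3.7,0.4,2,0,0,0,0],
])

```text
time: 11.57
position: [0.4552, -0.2611, 0.0254]
tool_rot: [0.999, 0.043, 0.0, 0.0]
ft_force: [0.5, 0.4, -1.1]
grip_width: 0.0456
```

```bash
python3 - <<'E'
from h import *
o=robot.get_obs();print(o["position"],o["grip_width"],o["ft_force"],o["moment"])
print(delta([.4575,-.2694,.026],.084+np.pi/2))
E
```

```text
[ 0.45516397 -0.26109036  0.02543041] 0.04564384653804861 [ 0.46567184  0.36540922 -1.10082526] [0.0125157  0.07668475 0.00552951]
(array([ 0.16,  0.85, -0.06]), array([ 0. , -0. ,  0.1]))
```

Request:
apply_moves([
  [0.1,0.8,0,0,0,0,0],
  [0.1,0.8,0,0,0,0,0],
  [0.1,0.8,0,0,0,0,0],
  [0.1,0.8,0,0,0,0,0],
])

```text
time: 11.9
position: [0.4555, -0.2691, 0.0264]
tool_rot: [0.999, 0.042, -0.0, -0.0]
ft_force: [0.7, -0.0, -1.1]
grip_width: 0.0455
```

```bash
python3 - <<'E'
from h import *
o=robot.get_obs();print(o["position"],o["ft_force"])
print(delta([.4575,-.2694,.026],.084+np.pi/2))
E
```

```text
[ 0.455521   -0.26906959  0.02636852] [ 0.65138065 -0.03175688 -1.10733021]
(array([0.19, 0.05, 0.04]), array([-0.,  0., -0.]))
```

Aligned. Insert 8.5 cm to home, slowing at the end.

Request:
apply_moves([
  [1.5,0,0,0,0,0,0],
  [3,0,0,0,0,0,0],
  [4.5,0,0,0,0,0,0],
  [5.8,0,0,0,0,0,0],
  [7,0,0.1,0,0,0,0],
])

```text
time: 12.32
position: [0.5262, -0.263, 0.0255]
tool_rot: [0.999, 0.042, 0.0, 0.0]
ft_force: [0.2, -0.2, -1.0]
grip_width: 0.0456
```

Request:
apply_moves([
  [0.6,0,0.2,0,0,0,0],
  [1.1,0,0.25,0,0,0,0],
  [1.4,0,0.25,0,0,0,0],
  [1.7,0,0.25,0,0,0,0],
  [1.7,0,0.25,0,0,0,0],
])

```text
time: 12.73
position: [0.5429, -0.2617, 0.0227]
tool_rot: [0.999, 0.042, 0.0, 0.0]
ft_force: [0.9, -0.2, 0.5]
grip_width: 0.0458
```

Request:
apply_moves([
  [0.2,0,0,0,0,0,0],
  [0.4,0,0,0,0,0,0],
  [0.6,0,0,0,0,0,0],
  [0.8,0,0,0,0,0,0],
  [0.8,0,0,0,0,0,0],
])

```text
time: 13.15
position: [0.5441, -0.2608, 0.0226]
tool_rot: [0.999, 0.043, -0.007, -0.002]
ft_force: [-15.8, -5.1, 11.1]
grip_width: 0.0459
```

Home. Release, rise and head for b2.

Request:
apply_moves([
  [-0.6,0,-0.05,0,0,0,0],
  [-0.6,0,-0.05,0,0,0,0.7],
  [-0.6,0,-0.05,0,0,0,0.7],
  [-0.6,0,-0.05,0,0,0,0.7],
  [-0.6,0,-0.05,0,0,0,0.7],
])

```text
time: 13.57
position: [0.5454, -0.2616, 0.023]
tool_rot: [0.999, 0.042, 0.0, 0.0]
ft_force: [-0.8, 1.1, 0.5]
grip_width: 0.0592
```

Request:
apply_moves([
  [0,0,-1.5,0,0,0,0.75],
  [0,0,-4.5,0,0,0,0.75],
  [0,0,-8,0,0,0,0.8],
  [0,-3,-10,0,0,0,0.8],
  [0,-7,-10,0,0,0,0.8],
])

```text
time: 13.98
position: [0.5437, -0.196, 0.128]
tool_rot: [0.999, 0.04, 0.006, 0.004]
ft_force: [0.9, 0.0, 0.1]
grip_width: 0.069
```

Request:
apply_moves([
  [0,-4,0,0,0,2,0.8],
  [0,-8,0,0,0,4,0.8],
  [0,-12,0,0,0,6,0.8],
  [0,-16,0,0,0,8,0.8],
  [0,-20,0,0,0,9.8,0.8],
])

```text
time: 14.4
position: [0.5221, 0.0096, 0.1232]
tool_rot: [0.999, -0.044, 0.001, -0.0]
ft_force: [0.9, 0.4, 0.8]
grip_width: 0.0697
```

```bash
python3 - <<'E'
from h import *
o=robot.get_obs();print(o["position"],o["ft_force"],o["grip_width"])
print(delta([.555,.181,.0375],-.087+np.pi/2))
E
```

```text
[0.5221256  0.00955019 0.12323627] [0.90490908 0.43853127 0.76015563] 0.0697214091309806
(array([  1.75, -17.37,   8.58]), array([-0. , -0.1, -0.1]))
```

Request:
apply_moves([
  [0.4,-4,0,0,0,0,0.8],
  [0.8,-8,0,0,0,0,0.8],
  [1.2,-12,0,0,0,0,0.8],
  [1.6,-16,0,0,0,0,0.8],
  [1.7,-17.3,1.5,0,0,0,0.8],
])

```text
time: 14.82
position: [0.5574, 0.1844, 0.1106]
tool_rot: [0.999, -0.041, 0.005, -0.002]
ft_force: [0.7, 0.3, 0.9]
grip_width: 0.0693
```

Request:
apply_moves([
  [0,0,0,0,0,0,0.8],
  [0,0,0,0,0,0,0.8],
  [0,0,1,0,0,0,0.8],
  [0,0,1,0,0,0,0.8],
])

```text
time: 15.15
position: [0.5532, 0.1771, 0.0969]
tool_rot: [0.999, -0.044, -0.001, 0.0]
ft_force: [-1.2, -0.5, 0.5]
grip_width: 0.0696
```

```bash
python3 - <<'E'
from h import *
o=robot.get_obs();print(o["position"])
print(delta([.555,.181,.0375],-.087+np.pi/2))
snap("top","t4")  # saved
E
```

```text
[0.55316945 0.17705505 0.09687912]
(array([ 0.16, -0.41,  5.94]), array([ 0. ,  0.1, -0.1]))
```

Request:
apply_moves([
  [0.2,-0.4,0.5,0,0,0,0.8],
  [0.2,-0.4,2,0,0,0,0.8],
  [0.2,-0.4,4,0,0,0,0.8],
  [0.2,-0.4,5.8,0,0,0,0.8],
  [0.2,-0.4,5.8,0,0,0,0.8],
])

```text
time: 15.62
position: [0.5545, 0.1811, 0.0372]
tool_rot: [0.999, -0.044, -0.003, 0.0]
ft_force: [-0.3, 0.3, -0.4]
grip_width: 0.0699
```

Request:
apply_moves([
  [0,0,0,0,0,0,0.8],
])

```text
time: 15.7
position: [0.5559, 0.1816, 0.0394]
tool_rot: [0.999, -0.044, -0.001, 0.0]
ft_force: [0.3, -0.2, 0.2]
grip_width: 0.0698
```

```bash
python3 - <<'E'
from h import *
o=robot.get_obs();print(o["position"],o["ft_force"])
print(delta([.555,.1815,.0378],-.087+np.pi/2))
E
```

```text
[0.55593905 0.18157672 0.0393814 ] [ 0.32977031 -0.15347672  0.23474865]
(array([-0.09,  0.02,  0.16]), array([ 0. ,  0.1, -0.1]))
```

Request:
apply_moves([
  [0,0,0.1,0,0,0,0.6],
  [0,0,0.1,0,0,0,0.58],
  [0,0,0.1,0,0,0,0.55],
  [0,0,0.1,0,0,0,0.5],
  [0,0,0.1,0,0,0,0.5],
], newtons=15)

```text
time: 16.12
position: [0.5568, 0.1822, 0.0398]
tool_rot: [0.999, -0.043, 0.001, -0.0]
ft_force: [0.2, -0.7, 0.6]
grip_width: 0.0469
```

Request:
apply_moves([
  [0,0,0,0,0,0,0.45],
  [0,0,0,0,0,0,0.4],
  [0,0,0,0,0,0,0.4],
  [0,0,0,0,0,0,0.4],
  [0,0,0,0,0,0,0.4],
])

```text
time: 16.53
position: [0.5567, 0.1822, 0.0397]
tool_rot: [0.999, -0.044, 0.0, -0.0]
ft_force: [-0.4, -0.3, 6.2]
grip_width: 0.0453
```

Request:
apply_moves([
  [0,0,0,0,0,0,0],
  [0,0,-0.1,0,0,0,0],
  [0,0,-0.2,0,0,0,0],
  [0,0,-0.2,0,0,0,0],
  [0,0,-0.2,0,0,0,0],
], newtons=35)

```text
time: 16.95
position: [0.556, 0.1822, 0.0407]
tool_rot: [0.999, -0.044, -0.0, 0.0]
ft_force: [-0.4, -0.9, -0.7]
grip_width: 0.046
```

Request:
apply_moves([
  [-0.5,0,0,0,0,0,0],
  [-1,0,0,0,0,0,0],
  [-1.5,0,0,0,0,0,0],
  [-2,0,0,0,0,0,0],
  [-2,0,0,0,0,0,0],
])

```text
time: 17.37
position: [0.5342, 0.184, 0.0408]
tool_rot: [0.999, -0.043, -0.001, 0.0]
ft_force: [-0.1, 0.1, -1.0]
grip_width: 0.0454
```

Same signature as before, with no drag. Pull on.

Request:
apply_moves([
  [-1.2,0,0,0,0,0,0],
  [-2.5,0,0,0,0,0,0],
  [-3.8,0,0,0,0,0,0],
  [-5.1,0,0,0,0,0,0],
  [-6.4,0,0,0,0,0,0],
])

```text
time: 17.78
position: [0.4723, 0.1896, 0.0412]
tool_rot: [0.999, -0.044, 0.0, -0.0]
ft_force: [-0.9, -0.6, -1.4]
grip_width: 0.0456
```

Request:
apply_moves([
  [-1.2,0,0,0,0,0,0],
  [-2.5,0,0,0,0,0,0],
  [-3.8,0,0,0,0,0,0],
  [-5.3,0,0,0,0,0,0],
  [-5.3,0,0,0,0,0,0],
])

```text
time: 18.2
position: [0.4157, 0.1939, 0.041]
tool_rot: [0.999, -0.043, -0.003, 0.001]
ft_force: [-0.7, 1.2, -0.1]
grip_width: 0.0459
```

Request:
apply_moves([
  [0.2,3,0,0,0,-2,0],
  [0.4,6.5,0,0,0,-4,0],
  [0.7,10.5,0,0,0,-6,0],
  [1,14.5,0,0,0,-8,0],
  [1.3,18.5,0,0,0,-9.8,0],
])

```text
time: 18.62
position: [0.418, 0.0067, 0.0411]
tool_rot: [0.999, 0.043, 0.001, 0.0]
ft_force: [1.5, -0.6, -0.7]
grip_width: 0.0455
```

```bash
python3 - <<'E'
from h import *
o=robot.get_obs();print(o["position"],o["grip_width"],o["ft_force"],o["moment"])
print(delta([.4441,-.1099,.027],.084+np.pi/2))
E
```

```text
[0.41804599 0.00670621 0.0411261 ] 0.045532805458160894 [ 1.4826586  -0.61295087 -0.66378356] [ 0.03583008 -0.0149485  -0.05358547]
(array([ 1.58, 11.84,  1.43]), array([ 0. , -0.1,  0.2]))
```

Request:
apply_moves([
  [-0.5,4,0.4,0,0,0,0],
  [-0.5,8,0.8,0,0,0,0],
  [0.5,11,1.1,0,0,0,0],
  [1.3,11,1.4,0,0,0,0],
  [1.3,11,1.4,0,0,0,0],
])

```text
time: 19.03
position: [0.4427, -0.1034, 0.0269]
tool_rot: [0.999, 0.04, 0.003, 0.002]
ft_force: [0.5, -0.1, -1.4]
grip_width: 0.0453
```

Request:
apply_moves([
  [0,0,0,0,0,0,0],
  [0,0,0,0,0,0,0],
  [0,0,0,0,0,0,0],
])

```text
time: 19.28
position: [0.4379, -0.0982, 0.0272]
tool_rot: [0.999, 0.043, -0.001, -0.0]
ft_force: [1.1, 0.1, -1.0]
grip_width: 0.0456
```

```bash
python3 - <<'E'
from h import *
o=robot.get_obs();print(o["position"],o["grip_width"],o["ft_force"],o["moment"])
print(delta([.4441,-.1099,.0265],.084+np.pi/2))
E
```

```text
[ 0.43787755 -0.09821861  0.0271849 ] 0.04556092862491844 [ 1.09925227  0.06502979 -1.01521191] [ 0.03254055  0.07577589 -0.02605112]
(array([0.52, 1.22, 0.07]), array([-0.1,  0.1,  0.1]))
```

Request:
apply_moves([
  [0.3,0.6,0,0,0,0,0],
  [0.3,1.2,0,0,0,0,0],
  [0.3,1.2,0,0,0,0,0],
  [0.3,1.2,0,0,0,0,0],
  [0.3,1.2,0,0,0,0,0],
])

```text
time: 19.7
position: [0.4428, -0.1115, 0.0271]
tool_rot: [0.999, 0.042, -0.0, -0.0]
ft_force: [-0.3, 0.5, -1.2]
grip_width: 0.0455
```

```bash
python3 - <<'E'
from h import *
o=robot.get_obs();print(o["position"],o["ft_force"])
print(delta([.4441,-.1099,.0265],.084+np.pi/2))
E
```

```text
[ 0.44277969 -0.11151612  0.02710489] [-0.3112449   0.50621779 -1.24782198]
(array([ 0.15, -0.15,  0.06]), array([-0.,  0., -0.]))
```

Request:
apply_moves([
  [1.5,-0.1,0,0,0,0,0],
  [3,-0.1,0,0,0,0,0],
  [4.5,-0.1,0,0,0,0,0],
  [5.8,-0.1,0,0,0,0,0],
  [7,-0.1,0.1,0,0,0,0],
])

```text
time: 20.12
position: [0.5132, -0.1045, 0.0262]
tool_rot: [0.999, 0.042, 0.0, 0.0]
ft_force: [0.1, -1.1, -0.5]
grip_width: 0.0456
```

Request:
apply_moves([
  [0.6,0,0.1,0,0,0,0],
  [1.1,0,0.2,0,0,0,0],
  [1.5,0,0.25,0,0,0,0],
  [1.9,0,0.25,0,0,0,0],
  [1.9,0,0.25,0,0,0,0],
])

```text
time: 20.53
position: [0.5282, -0.1026, 0.0237]
tool_rot: [0.999, 0.042, -0.003, -0.001]
ft_force: [-5.3, -2.4, 6.7]
grip_width: 0.0457
```

Request:
apply_moves([
  [0.2,0,0,0,0,0,0],
  [0.4,0,0,0,0,0,0],
  [0.5,0,0,0,0,0,0],
  [0.5,0,0,0,0,0,0],
])

```text
time: 20.87
position: [0.5285, -0.1026, 0.0237]
tool_rot: [0.999, 0.043, -0.008, -0.001]
ft_force: [-14.1, -7.5, 12.6]
grip_width: 0.0454
```

Home. Release and go to the left stack.

Request:
apply_moves([
  [-0.6,0,-0.05,0,0,0,0],
  [-0.6,0,-0.05,0,0,0,0.7],
  [-0.6,0,-0.05,0,0,0,0.7],
  [-0.6,0,-0.05,0,0,0,0.7],
  [-0.6,0,-0.05,0,0,0,0.7],
])

```text
time: 21.28
position: [0.5312, -0.1032, 0.024]
tool_rot: [0.999, 0.042, 0.0, 0.0]
ft_force: [0.3, -0.7, 0.1]
grip_width: 0.0594
```

Request:
apply_moves([
  [0,0,-1.5,0,0,0,0.75],
  [0,0,-4.5,0,0,0,0.75],
  [0,0,-8,0,0,0,0.8],
  [0,-3,-10,0,0,0,0.8],
  [0,-7,-10,0,0,0,0.8],
])

```text
time: 21.7
position: [0.5297, -0.036, 0.1285]
tool_rot: [0.999, 0.04, 0.006, 0.002]
ft_force: [0.6, 0.5, -0.6]
grip_width: 0.0688
```

Request:
apply_moves([
  [0.5,-4,0,0,0,2,0.8],
  [1,-8,0,0,0,4,0.8],
  [1.5,-12,0,0,0,6,0.8],
  [2,-16,0,0,0,8,0.8],
  [2.5,-20,0,0,0,9.8,0.8],
])

```text
time: 22.12
position: [0.5328, 0.1703, 0.1241]
tool_rot: [0.999, -0.044, 0.0, -0.0]
ft_force: [1.6, 0.3, -0.4]
grip_width: 0.0698
```

```bash
python3 - <<'E'
from h import *
o=robot.get_obs();print(o["position"],o["ft_force"],o["grip_width"])
print(delta([.5625,.2612,.0385],-.087+np.pi/2))
E
```

```text
[0.53280869 0.17033436 0.1241345 ] [ 1.60974163  0.30313091 -0.44524897] 0.06983056078440728
(array([ 2.15, -9.31,  8.57]), array([-0. , -0. , -0.1]))
```

Request:
apply_moves([
  [1,-4,0,0,0,0,0.8],
  [2,-8,0.5,0,0,0,0.8],
  [2,-8.8,2.5,0,0,0,0.8],
  [2,-8.8,2.5,0,0,0,0.8],
  [2,-8.8,2.5,0,0,0,0.8],
])

```text
time: 22.53
position: [0.5589, 0.2545, 0.0977]
tool_rot: [0.999, -0.042, -0.002, 0.001]
ft_force: [-0.9, -0.9, 0.5]
grip_width: 0.0698
```

Request:
apply_moves([
  [0,0,0,0,0,0,0.8],
  [0,0,0,0,0,0,0.8],
])

```text
time: 22.7
position: [0.5605, 0.2528, 0.0996]
tool_rot: [0.999, -0.044, 0.0, 0.0]
ft_force: [0.1, -1.2, 0.1]
grip_width: 0.0694
```

```bash
python3 - <<'E'
from h import *
o=robot.get_obs();print(o["position"])
print(delta([.5625,.2612,.0385],-.087+np.pi/2))
snap("scene","s4",(190,200,320,290),6)
E
```

```text
[0.56048578 0.25282473 0.09958256]
(array([ 0.13, -0.85,  6.11]), array([ 0. , -0. , -0.1]))
```

View pics/s4.png

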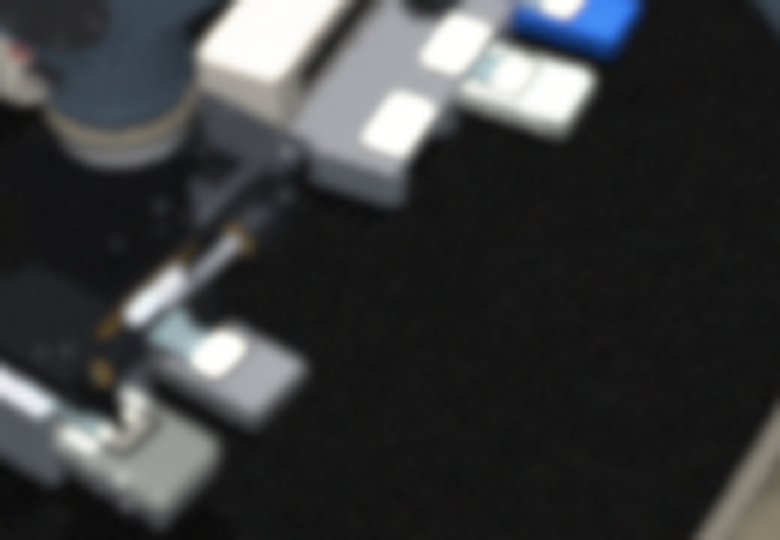

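The grey carrier remains in the right pocket at (240,375), and the white and blue carriers are in their bays. The left stack is intact. Descend.

Request:
apply_moves([
  [0.1,-0.85,0.5,0,0,0,0.8],
  [0.1,-0.85,2,0,0,0,0.8],
  [0.1,-0.85,4,0,0,0,0.8],
  [0.1,-0.85,6.1,0,0,0,0.8],
  [0.1,-0.85,6.1,0,0,0,0.8],
])

```text
time: 23.17
position: [0.5598, 0.2613, 0.0348]
tool_rot: [0.999, -0.044, -0.003, 0.001]
ft_force: [-1.0, -0.4, -1.0]
grip_width: 0.0693
```

Request:
apply_moves([
  [0,0,0,0,0,0,0.8],
  [0,0,0,0,0,0,0.8],
])

```text
time: 23.33
position: [0.5629, 0.2624, 0.0389]
tool_rot: [0.999, -0.044, 0.001, -0.0]
ft_force: [0.9, -0.5, 0.2]
grip_width: 0.0696
```

```bash
python3 - <<'E'
from h import *
o=robot.get_obs();print(o["position"],o["ft_force"])
print(delta([.5625,.2612,.0385],-.087+np.pi/2))
E
```

```text
[0.56288285 0.26235212 0.03888771] [ 0.85600467 -0.47106883  0.20050862]
(array([-0.03,  0.12,  0.04]), array([-0. , -0.1, -0. ]))
```

Request:
apply_moves([
  [0,0.1,0,0,0,0,0.6],
  [0,0.1,0,0,0,0,0.58],
  [0,0.1,0,0,0,0,0.55],
  [0,0.1,0,0,0,0,0.5],
  [0,0.1,0,0,0,0,0.5],
], newtons=15)

```text
time: 23.75
position: [0.5623, 0.2615, 0.0386]
tool_rot: [0.999, -0.044, 0.0, -0.0]
ft_force: [-0.7, 1.1, 0.1]
grip_width: 0.047
```

Request:
apply_moves([
  [0,0,0,0,0,0,0.45],
  [0,0,0,0,0,0,0.4],
  [0,0,0,0,0,0,0.4],
  [0,0,0,0,0,0,0.4],
  [0,0,0,0,0,0,0.4],
])

```text
time: 24.17
position: [0.5623, 0.2615, 0.0386]
tool_rot: [0.999, -0.044, 0.0, -0.0]
ft_force: [-1.5, 0.2, 4.6]
grip_width: 0.0462
```

Request:
apply_moves([
  [0,0,0,0,0,0,0],
  [0,0,-0.1,0,0,0,0],
  [0,0,-0.2,0,0,0,0],
  [0,0,-0.2,0,0,0,0],
  [0,0,-0.2,0,0,0,0],
], newtons=35)

```text
time: 24.58
position: [0.5616, 0.2611, 0.0396]
tool_rot: [0.999, -0.044, -0.001, 0.0]
ft_force: [-0.4, -0.3, -1.4]
grip_width: 0.0457
```

Request:
apply_moves([
  [-0.5,0,0,0,0,0,0],
  [-1,0,0,0,0,0,0],
  [-1.5,0,0,0,0,0,0],
  [-2,0,0,0,0,0,0],
  [-2,0,0,0,0,0,0],
])

```text
time: 25.0
position: [0.54, 0.263, 0.0398]
tool_rot: [0.999, -0.043, -0.001, 0.0]
ft_force: [-0.3, -0.3, -1.9]
grip_width: 0.0456
```

Request:
apply_moves([
  [-1.2,0,0,0,0,0,0],
  [-2.5,0,0,0,0,0,0],
  [-3.8,0,0,0,0,0,0],
  [-5.1,0,0,0,0,0,0],
  [-6.4,0,0,0,0,0,0],
])

```text
time: 25.42
position: [0.4779, 0.2687, 0.0402]
tool_rot: [0.999, -0.044, 0.0, -0.0]
ft_force: [0.8, 0.1, -1.6]
grip_width: 0.0457
```

Request:
apply_moves([
  [-1.2,0,0,0,0,0,0],
  [-2.5,0,0,0,0,0,0],
  [-3.8,0,0,0,0,0,0],
  [-5.3,0,0,0,0,0,0],
  [-5.3,0,0,0,0,0,0],
])

```text
time: 25.83
position: [0.4215, 0.2728, 0.04]
tool_rot: [0.999, -0.043, -0.003, 0.001]
ft_force: [-0.5, -0.7, -1.1]
grip_width: 0.0457
```

Request:
apply_moves([
  [0.2,3,0,0,0,-2,0],
  [0.4,6.5,0,0,0,-4,0],
  [0.7,10.5,0,0,0,-6,0],
  [1,14.5,0,0,0,-8,0],
  [1.3,18.5,0,0,0,-9.8,0],
])

```text
time: 26.25
position: [0.4237, 0.0862, 0.0402]
tool_rot: [0.999, 0.044, 0.001, 0.0]
ft_force: [0.6, -0.3, -0.3]
grip_width: 0.0457
```

Request:
apply_moves([
  [0,2.5,0.4,0,0,0,0],
  [0,5,0.8,0,0,0,0],
  [0,8,1.2,0,0,0,0],
  [0,10,1.2,0,0,0,0],
  [0,10,1.2,0,0,0,0],
])

```text
time: 26.67
position: [0.4341, -0.0161, 0.0279]
tool_rot: [0.999, 0.039, 0.002, 0.001]
ft_force: [0.1, -1.2, -0.4]
grip_width: 0.0456
```

Request:
apply_moves([
  [0,0,0,0,0,0,0],
  [0,0,0,0,0,0,0],
])

```text
time: 26.83
position: [0.431, -0.0117, 0.0282]
tool_rot: [0.999, 0.042, 0.0, -0.0]
ft_force: [-0.3, 0.4, -0.8]
grip_width: 0.0454
```

```bash
python3 - <<'E'
from h import *
o=robot.get_obs();print(o["position"],o["grip_width"],o["ft_force"],o["moment"])
print(delta([.4374,-.0302,.0265],.084+np.pi/2))
E
```

```text
[ 0.43101004 -0.0117449   0.02815816] 0.045419890541762604 [-0.2538576   0.43030919 -0.81812986] [-0.06348962  0.03291166  0.05767322]
(array([0.48, 1.89, 0.17]), array([-0., -0., -0.]))
```

Request:
apply_moves([
  [0.3,1,0.1,0,0,0,0],
  [0.3,1.9,0.1,0,0,0,0],
  [0.3,1.9,0.1,0,0,0,0],
  [0.3,1.9,0.1,0,0,0,0],
  [0.3,1.9,0.1,0,0,0,0],
])

```text
time: 27.25
position: [0.4352, -0.0303, 0.0271]
tool_rot: [0.999, 0.042, -0.0, -0.0]
ft_force: [0.2, 0.3, -1.0]
grip_width: 0.0457
```

```bash
python3 - <<'E'
from h import *
o=robot.get_obs();print(o["position"],o["grip_width"])
print(delta([.4374,-.0302,.0265],.084+np.pi/2))
E
```

```text
[ 0.43515138 -0.0303337   0.02708719] 0.04571074771862362
(array([0.23, 0.01, 0.06]), array([-0.,  0.,  0.]))
```

Request:
apply_moves([
  [1.5,0,0,0,0,0,0],
  [3,0,0,0,0,0,0],
  [4.5,0,0,0,0,0,0],
  [5.8,0,0,0,0,0,0],
  [7,0,0.1,0,0,0,0],
])

```text
time: 27.67
position: [0.5058, -0.0242, 0.0262]
tool_rot: [0.999, 0.042, 0.0, 0.0]
ft_force: [0.1, 0.6, -0.4]
grip_width: 0.0453
```

Request:
apply_moves([
  [0.6,0,0.2,0,0,0,0],
  [1.1,0,0.3,0,0,0,0],
  [1.5,0,0.35,0,0,0,0],
  [1.9,0,0.35,0,0,0,0],
  [1.9,0,0.35,0,0,0,0],
])

```text
time: 28.08
position: [0.5226, -0.0226, 0.0226]
tool_rot: [0.999, 0.042, -0.002, -0.0]
ft_force: [-2.6, 0.3, 2.4]
grip_width: 0.0458
```

Request:
apply_moves([
  [0.2,0,0,0,0,0,0],
  [0.4,0,0,0,0,0,0],
  [0.6,0,0,0,0,0,0],
  [0.6,0,0,0,0,0,0],
])

```text
time: 28.42
position: [0.523, -0.0221, 0.0225]
tool_rot: [0.999, 0.043, -0.007, -0.001]
ft_force: [-11.9, -4.4, 11.4]
grip_width: 0.0457
```

Home (0.523 against 0.522). Release, rise, back out of view and check all before the button.

Request:
apply_moves([
  [-0.7,0,-0.05,0,0,0,0],
  [-0.7,0,-0.05,0,0,0,0.7],
  [-0.7,0,-0.05,0,0,0,0.7],
  [-0.7,0,-0.05,0,0,0,0.7],
  [-0.7,0,-0.05,0,0,0,0.7],
])

```text
time: 28.83
position: [0.524, -0.0233, 0.0231]
tool_rot: [0.999, 0.042, 0.001, 0.0]
ft_force: [0.0, 0.4, -0.8]
grip_width: 0.0592
```

Request:
apply_moves([
  [0,0,-1.5,0,0,0,0.75],
  [0,0,-4.5,0,0,0,0.75],
  [0,0,-8,0,0,0,0.5],
  [0,-3,-10,0,0,0,0],
  [0,-7,-10,0,0,0,0],
])

```text
time: 29.25
position: [0.5222, 0.0446, 0.1275]
tool_rot: [0.999, 0.039, 0.006, 0.001]
ft_force: [0.8, -0.0, 0.1]
grip_width: 0.0526
```

Request:
apply_moves([
  [0,-4,0,0,0,0,0],
  [0,-8,0,0,0,0,0],
  [0,-12,0,0,0,0,0],
  [0,-16,0,0,0,0,0],
  [0,-20,0,0,0,0,0],
])

```text
time: 29.67
position: [0.5004, 0.2481, 0.1232]
tool_rot: [0.999, 0.042, 0.0, -0.0]
ft_force: [0.2, -1.0, 0.0]
grip_width: 0.0201
```

Request:
apply_moves([
  [0,-4,0,0,0,0,0],
  [0,-4,0,0,0,0,0],
])

```text
time: 29.83
position: [0.4968, 0.2928, 0.1235]
tool_rot: [0.999, 0.045, 0.002, -0.002]
ft_force: [0.4, -1.3, 0.2]
grip_width: 0.0064
```

```bash
python3 - <<'E'
from h import *
o=robot.get_obs();print(o["position"],o["grip_width"])
snap("top","t5",(250,150,360,230),7)
snap("scene","s5")
E
```

```text
[0.49679103 0.29281777 0.12345774] 0.006424877817023105
```

View pics/t5.png

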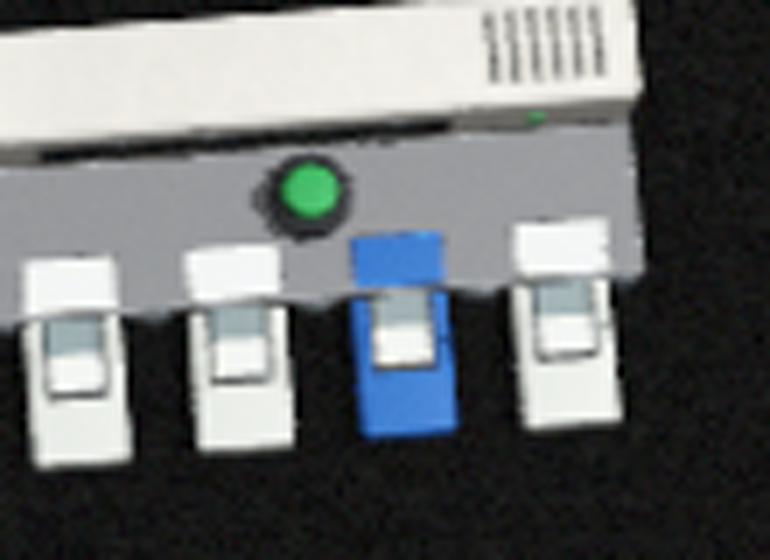

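All four carriers are straight in their bays. Check how far each sticks out.

```bash
python3 - <<'E'
from h import *
np.set_printoptions(precision=4,suppress=True)
X=np.array([.9965,.0839]);Y=np.array([-.0839,.9965]);O=np.array([.572,-.1393])
W=lambda u,v,z:pix2w("top",u/7+250-.5,v/7+150-.5,z)[:2]
for n,k,l,r in(("w1",.12,(38,467),(132,460)),("w2",.04,(199,452),(294,445)),("bl",-.04,(363,438),(457,431)),("w3",-.12,(526,430),(623,422))):
    a=W(*l,.016);b=W(*r,.016);d=(a+b)/2-O-k*Y;v=a-b
    print(n,"x,y of rear in bay (expect -.065,0):",d@X,d@Y,"yaw err",np.arctan2(v[1],v[0])-np.pi/2-.084)
b=W(311,190,.045);print("btn",b,"rel",(b-O)@X,(b-O)@Y, W(303,198,.026))
print(pix2w("scene",*w2pix("scene",[*b,.045]),.045))
s=cv2.imread("pics/s5_full.png");cv2.imwrite("pics/s5c.png",cv2.resize(s[160:230,235:300],None,fx=8,fy=8,interpolation=cv2.INTER_CUBIC))
hs=cv2.cvtColor(s,cv2.COLOR_BGR2HSV);m=cv2.inRange(hs,(45,120,60),(80,255,255));m[:150]=0;m[230:]=0;m[:,:240]=0;m[:,310:]=0
p=np.argwhere(m);print("green scene",p.mean(0)[::-1],len(p))
t=cv2.imread("pics/t5_full.png");hs=cv2.cvtColor(t,cv2.COLOR_BGR2HSV);mt=cv2.inRange(hs,(45,120,60),(80,255,255));mt[:160]=0;mt[200:]=0;mt[:,:280]=0;mt[:,:][:,310:]=0
q=np.argwhere(mt);print("green top",q.mean(0)[::-1],len(q))
u,v=q.mean(0)[::-1];us,vs=p.mean(0)[::-1]
for z in np.arange(.03,.06,.003):print(round(z,3),pix2w("top",u,v,z)[:2],pix2w("scene",us,vs,z)[:2])
E
```

```text
w1 x,y of rear in bay (expect -.065,0): -0.0687499988675355 -0.0008157305678059853 yaw err -0.0014329179731057823
w2 x,y of rear in bay (expect -.065,0): -0.06741014408662258 0.0004960956446352053 yaw err -0.0022086167638097204
bl x,y of rear in bay (expect -.065,0): -0.0666313578530107 0.0007651891503953589 yaw err -0.0014154808930385981
w3 x,y of rear in bay (expect -.065,0): -0.06857851215860754 0.0006947125481884629 yaw err 0.006586887460767146
btn [ 0.6235 -0.1347] rel 0.051659126617968884 0.0003013919164333868 [ 0.6237 -0.1314]
[ 0.6235 -0.1347  0.045 ]
green scene [262.3846 196.3846] 26
green top [293.6863 176.7843] 51
0.03 [ 0.6264 -0.1343] [ 0.628  -0.1448]
0.033 [ 0.6257 -0.1342] [ 0.6262 -0.1418]
0.036 [ 0.625  -0.1341] [ 0.6243 -0.1387]
0.039 [ 0.6243 -0.134 ] [ 0.6224 -0.1357]
0.042 [ 0.6236 -0.1339] [ 0.6206 -0.1327]
0.045 [ 0.623  -0.1338] [ 0.6187 -0.1297]
0.048 [ 0.6223 -0.1338] [ 0.6169 -0.1266]
0.051 [ 0.6216 -0.1337] [ 0.615  -0.1236]
0.054 [ 0.6209 -0.1336] [ 0.6132 -0.1206]
0.057 [ 0.6202 -0.1335] [ 0.6113 -0.1175]
```

All are within about 4 mm of home, including edge blur, and straight within 0.01 rad. The button is at (0.624,-0.134), top around z 0.040.

```bash
python3 - <<'E'
from h import *
o=robot.get_obs();print(o["position"],o["grip_width"])
print(delta([.624,-.1342,.10],.084+np.pi/2))
E
```

```text
[0.49671153 0.2875565  0.12293396] 0.002564079222875433
(array([ 8.97, 43.13,  2.3 ]), array([ 0. , -0. ,  0.2]))
```

Request:
apply_moves([
  [0.8,4,0,0,0,0,0],
  [1.6,8,0,0,0,0,0],
  [2.4,12,0,0,0,0,0],
  [3.2,16,0,0,0,0,0],
  [4,20,0,0,0,0,0],
])

```text
time: 30.35
position: [0.5537, 0.0863, 0.123]
tool_rot: [0.999, 0.041, -0.0, 0.0]
ft_force: [1.2, 1.0, 0.6]
grip_width: 0.0003
```

Request:
apply_moves([
  [0.8,4,0,0,0,0,0],
  [1.6,8,0,0,0,0,0],
  [2.4,12,0,0,0,0,0],
  [3.2,16,0,0,0,0,0],
  [4.5,19.5,0.5,0,0,0,0],
])

```text
time: 30.77
position: [0.6141, -0.1057, 0.1187]
tool_rot: [0.999, 0.04, -0.0, 0.0]
ft_force: [1.4, 0.2, -0.3]
grip_width: 0.0003
```

Request:
apply_moves([
  [0,1,0,0,0,0,0],
  [0,2,0,0,0,0,0],
  [0,2,0,0,0,0,0],
  [0,2,0,0,0,0,0],
  [0,2,0,0,0,0,0],
])

```text
time: 31.18
position: [0.6154, -0.1193, 0.118]
tool_rot: [0.999, 0.042, -0.001, -0.001]
ft_force: [-0.6, -0.2, 0.5]
grip_width: 0.0005
```

```bash
python3 - <<'E'
from h import *
o=robot.get_obs();print(o["position"],o["grip_width"])
print(delta([.624,-.1342,.065],.084+np.pi/2))
E
```

```text
[ 0.61543272 -0.11933039  0.11795265] 0.0004679476817545779
(array([0.74, 1.56, 5.29]), array([-0.1,  0.1,  0. ]))
```

Request:
apply_moves([
  [0.7,1.5,0,0,0,0,0],
  [0.7,1.5,1,0,0,0,0],
  [0.7,1.5,2.5,0,0,0,0],
  [0.7,1.5,4,0,0,0,0],
  [0.7,1.5,5,0,0,0,0],
])

```text
time: 31.6
position: [0.6234, -0.1329, 0.0663]
tool_rot: [0.999, 0.043, -0.001, -0.001]
ft_force: [-0.0, 1.5, 1.5]
grip_width: 0.0004
```

Request:
apply_moves([
  [0,0,0,0,0,0,0],
  [0,0,0,0,0,0,0],
])

```text
time: 31.77
position: [0.6239, -0.1336, 0.0675]
tool_rot: [0.999, 0.043, -0.001, -0.001]
ft_force: [-0.1, 2.0, 1.9]
grip_width: 0.0006
```

```bash
python3 - <<'E'
from h import *
o=robot.get_obs();print(o["position"],o["ft_force"])
print(delta([.624,-.1342,.053],.084+np.pi/2))
E
```

```text
[ 0.62389516 -0.13360018  0.06745402] [-0.09991971  1.9585468   1.85332578]
(array([0.01, 0.06, 1.45]), array([-0.1,  0.1,  0.1]))
```

Request:
apply_moves([
  [0,0,0.2,0,0,0,0],
  [0,0,0.4,0,0,0,0],
  [0,0,0.6,0,0,0,0],
  [0,0,0.8,0,0,0,0],
  [0,0,0.8,0,0,0,0],
])

```text
time: 32.18
position: [0.6252, -0.1347, 0.0614]
tool_rot: [0.999, 0.042, 0.001, -0.0]
ft_force: [-1.8, 2.1, 7.6]
grip_width: 0.0004
```

Request:
apply_moves([
  [0,0,0.3,0,0,0,0],
  [0,0,0.5,0,0,0,0],
  [0,0,0.5,0,0,0,0],
])

```text
time: 32.43
position: [0.6253, -0.1347, 0.0609]
tool_rot: [0.999, 0.042, 0.001, 0.0]
ft_force: [-8.3, 5.2, 32.1]
grip_width: 0.0006
```

Hard stop: position stays at 0.061 with 32 N, so the button is fully down. Let go and clear away.

Request:
apply_moves([
  [0,0,-0.5,0,0,0,0],
  [0,0,-1.5,0,0,0,0],
  [0,0,-4,0,0,0,0],
  [0,0,-7,0,0,0,0],
  [0,-2,-10,0,0,0,0],
])

```text
time: 32.85
position: [0.6238, -0.1187, 0.1556]
tool_rot: [0.999, 0.04, 0.0, 0.001]
ft_force: [0.8, -0.8, 0.3]
grip_width: 0.0005
```

Request:
apply_moves([
  [-1,-4,0,0,0,0,0],
  [-2,-8,0,0,0,0,0],
  [-3,-12,0,0,0,0,0],
  [-4,-16,0,0,0,0,0],
  [-5,-20,0,0,0,0,0],
])

```text
time: 33.27
position: [0.556, 0.081, 0.1552]
tool_rot: [0.999, 0.042, 0.0, 0.0]
ft_force: [0.4, 1.3, 0.5]
grip_width: 0.0003
```

Request:
apply_moves([
  [-1,-4,0,0,0,0,0],
  [-2,-8,0,0,0,0,0],
  [-3,-12,0,0,0,0,0],
  [-4,-16,0,0,0,0,0],
  [-4,-16,0,0,0,0,0],
])

```text
time: 33.68
position: [0.5001, 0.2419, 0.155]
tool_rot: [0.999, 0.045, -0.001, -0.001]
ft_force: [-0.7, -0.1, -0.2]
grip_width: 0.0007
```

```bash
python3 - <<'E'
from h import *
o=robot.get_obs();print(o["position"],o["ft_force"],o["time"])
snap("top","t6",(150,130,420,265),2.96)
E
```

```text
[0.50012578 0.24193933 0.15503173] [-0.69568271 -0.1190573  -0.17811138] 33.6833
```

View pics/t6.png

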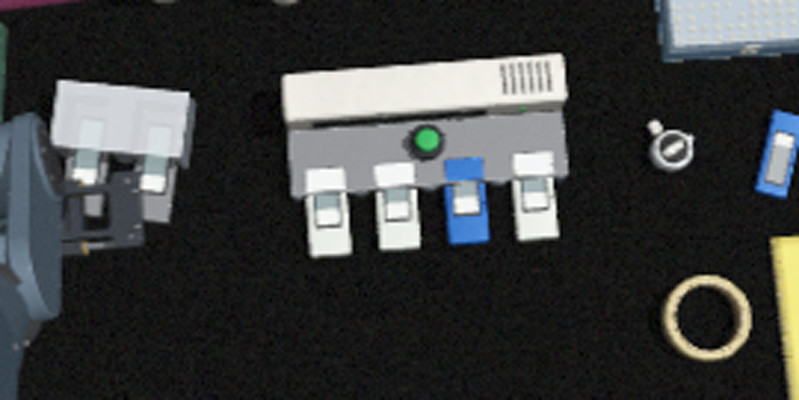

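All four carriers are still home (crop x 328, 398, 467, 536), the button is up, the greys are in their pockets, the tape is in place and the arm is clear. Handing in.

```bash
python3 -c "
from rig import robot
print(robot.hand_in())"
```

```text
the job is handed in; nothing more can be done
None
```

The job is done and handed in at about 34 s of the allowed 210 s. The hand-in reported no verdict.

- **Carriers:** I slid the blue control carrier into the blue-labelled bay. The two white carriers from the right stack and the one from the left stack were slid off top first and each pushed home in a white-labelled bay.
- **Button:** I pressed it to its hard stop. It held at z 0.061 m while the force rose to 32 N, and then I let it go.

Last checks from the top camera, after the last carrier was loaded:

| Check | Result |
|---|---|
| Depth in bay | rear ends 1.6 to 3.7 mm further out than nominal, about 1.5 mm of which I put down to image blur (limit 8 mm) |
| Across the bay | within 1 mm (limit 7 mm) |
| Angle | within 0.01 rad (limit 0.1 rad) |

- **Final picture:** After the press, all carriers are still in their bays, the button is up, and the arm is clear of everything.
- **Bystanders:** The grey carriers and the tape looked in place by eye only. I did not measure them, and the gripper partly covered the left grey carrier. The petri dish was outside that last crop, but the arm never went near it.
- **Disagreement:** My camera estimates of the button's top height disagreed, about 30 to 45 mm. The press itself put it nearer 48 mm, so I went by force.
- **Disturbances:** I saw no knock of the blue carrier and no slip of the grip.

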